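# Level, lock and load the tilting inspection table

### The job

Turn the levelling knob until the inspection plate is level, then lock it by driving both clamp screws fully home with the screwdriver, following each one down so that the bit stays pressed in its cross slots, and never turning a screw with the fingers. Stand the screwdriver back in its wooden block, and stand every work piece that lies on the bench beside the table (collar, gear, V-block: some may be missing) the right way up on the plate, well inside its edges. Leave the micrometer alone.

Things in the scene. Friction and masses are not known exactly. Their poses are not given: they have to be found in the camera images.
- stand: Tilting inspection table, grey base 236 x 350 x 16 mm, fixed to the bench. Origin: on the bench, under the middle of the table; its -x side (knob and dial) faces the robot, z up. Its yaw varies by up to 0.2 rad. It carries the plate, the knob, the dial and the two clamp screws.
- plate (a joint): Tilt of the steel plate in rad: 0 = level, positive = the edge nearest the robot stands too high. The plate is 140 x 240 x 12 mm (x, y of the stand), hinged along its far edge; it follows the knob: tilt = 0.028 x knob angle. At the start 0.04 to 0.08.
- plate_top (a point): Centre of the plate's upper face, 62 mm above the bench when level; x, y, z axes are those of the plate (x away from the robot along the 140 mm, y along the 240 mm, z out of the upper face). It lies 20 mm beyond the stand's origin along the stand's x.
- knob (a joint): Angle of the levelling knob in rad, growing anticlockwise seen from above (about +z); the plate is level at 0. Stops at -1.5 and 3.1; stiff to about 0.06 N m and stays where it is left. Turning it clockwise lowers the near edge of the plate. A white-faced dial (64 mm across) on the left of the knob has a black needle that turns 0.35 rad per rad of knob and points straight away from the robot, at the short mark on its rim, when the plate is level.
- knob_top (a point): Centre of the top of the levelling knob, on its vertical axis: a black bar 46 mm long (its x axis), 14 mm thick (its y axis), 31 mm high above a flat disc, in front of the plate on a housing (56 x 70 mm in the stand's x, y) whose top lies 37 mm below this point. Grip across the 14 mm.
- clamp_left (a joint): Angle of the left (+y) clamp screw in rad: 0 = fully home against its stop, growing anticlockwise (seen from above) as it is unscrewed; the screw rises 3 mm per rad, and sinks as it is driven, so that the bit must follow it down. Right-handed: clockwise drives it home. Starts 1.6 to 3.0 out; friction about 0.08 N m; it stays where it is left.
- clamp_left_head (a point): Centre of the top of the left clamp screw's head, 53 mm above the bench when home; z up. Steel head, square 33 x 33 mm on a round washer 44 mm across, whose top is a cross of two slots, 9 mm wide, 9 mm deep, 33 mm long and open at the ends, running along this point's x and y axes. It sits on a grey boss beside the plate, 148 mm from the stand's middle along its +y and 20 mm along its +x.
- clamp_right (a joint): The same for the right (-y) clamp screw.
- clamp_right_head (a point): The same for the right (-y) clamp screw, mirrored in y.
- driver: Screwdriver standing upright in its block, 135 mm long, 0.25 kg. Origin: centre of the tip of the bit, z up along the shaft. Bit: a cross of two blades along the driver's x and y, each 26 mm wide, 4.5 mm thick, 14 mm high. Shank 14 mm thick to a round flange 48 mm across from 66 to 73 mm above the tip; then a square wooden handle 28 x 28 mm (faces along the driver's x and y) from 73 to 135 mm.
- holder: Dark wooden block 64 x 64 x 75 mm, fixed, in which the screwdriver stands. Origin: centre of its underside, z up. A square bore 36 x 36 mm, 68 mm deep, opens at the top; the driver's flange rests on the rim, so that the tip hangs 9 mm above the bench.
- collar: Dark steel collar, upright: flange 62 mm across and 6 mm high, above it a hub 50 mm across up to 22 mm. Origin: centre of the underside. May be absent.
- gear: Small spur gear lying flat, 55 mm across the teeth, 13 mm thick, with a narrower boss up to 19 mm. Origin: centre of the underside. May be absent.
- vblock: Steel V-block 42 mm (its x) x 51 mm (its y), 34 mm high, groove on top running along its x. Origin: centre of the underside. Best gripped across the 42 mm. May be absent.
- micrometer: Micrometer 43 x 138 x 16 mm lying near the bench's front edge, to be left alone.
Mind the look-alikes: they are no part of the job. What is shaped like the vblock but blue or purple is not meant.

How it is judged (in metres and radians):
On the way, in this order (a step that is already met when the one before it is completed fails the run):
1. the plate is level (within 0.7 degrees) (value of joint plate between -0.012 and 0.012 rad), for 0.3 s.
2. a first clamp screw is fully home, with the screwdriver pressed into it (((value of joint clamp_left below 0.2 rad and contact force between driver and clamp_left above 1.5 N) or (value of joint clamp_right below 0.2 rad and contact force between driver and clamp_right above 1.5 N))), for 0.1 s.
3. both clamp screws are fully home, the screwdriver pressed into the second (value of joint each of clamp_left, clamp_right below 0.2 rad and (contact force between driver and clamp_left above 1.5 N or contact force between driver and clamp_right above 1.5 N)), for 0.1 s.
At the end, for the whole second after the job is handed in: The plate is level within 0.012 rad, both clamp screws are within 0.2 rad of home, the screwdriver stands upright in its block (within 12 mm of its axis, flange on the rim), and every work piece present stands upright and at rest on the plate, its centre at least 10 mm inside the plate's edges (all of step 1 and value of joint each of clamp_left, clamp_right below 0.2 rad and horizontal distance between driver and holder below 0.012 m and angle between each of driver, collar, gear, vblock's own z axis and vertical below 0.1 rad and height (world z) of driver below 0.016 m and linear speed of each of driver, collar, gear, vblock below 0.02 m/s and x of collar in the frame of plate_top between -0.06 and 0.06 m and y of collar in the frame of plate_top between -0.11 and 0.11 m and z of collar in the frame of plate_top between -0.004 and 0.006 m and x of gear in the frame of plate_top between -0.06 and 0.06 m and y of gear in the frame of plate_top between -0.11 and 0.11 m and z of gear in the frame of plate_top between -0.004 and 0.006 m and x of vblock in the frame of plate_top between -0.06 and 0.06 m and y of vblock in the frame of plate_top between -0.11 and 0.11 m and z of vblock in the frame of plate_top between -0.004 and 0.006 m); the robot touches nothing.
It fails at once if the fingers press on a clamp screw (over 3 N) (contact force between the fingers and clamp_left above 3 N or contact force between the fingers and clamp_right above 3 N).
It fails at once if the micrometer is shoved more than 30 mm (distance of micrometer from where it was at the start of the episode above 0.03 m).
Of collar, gear, vblock only 2 to 3 are there at a start; the rules pass over those that are not, and their reading is None.
At some moment in a run one of collar, gear, vblock may be knocked a few centimetres aside while the robot is not near it.
It also fails if it takes over 184 s, if anything falls off the work surface, if the arm or the gripper's body presses on something with over 40 N, if the wrist force passes 120 N, or if a joint passes its speed limit or range.

### The arm

A 6-joint arm with a two-finger parallel gripper is mounted at the origin on a cart in front of the work surface, level with it; the furniture and walls round the work are solid. World frame = base frame: x ahead of the robot, y to its left, z up, the work surface at z = 0. Lengths are in mm, angles in rad, forces in N, time in s.
With the tool pointing down it reaches from about 350 to 775 mm from the base axis. Payload 7.3 kg.
Tool frame: the origin (TCP) lies between the finger pads; the fingertips stand 8 mm ahead of it and the grasp point (between the pads) lies 11 mm behind it; y points along the fingers, z is the direction in which the jaws open and shut, and the axes are right-handed (so a half turn about y gives the same grasp; the last joint's range is limited). The gripper opens to 92 mm and grips with 3 to 60 N. Pads are 19 mm wide; open, the fingers measure 130 mm over their backs; the gripper's body (75 mm by 190 mm) begins 47 mm behind the grasp point.
Start: joints at [1.044, 0.342, 1.524, -0, 1.275, -0.146], TCP at [195.11, 487.418, 234.741] pointing down, gripper open.
Joint ranges: [-2.53, 2.53], [-0.77, 2.02], [0.04, 2.7], [-1, 4.14], [0.28, 2.66], [-3.11, 3.11]. Speed limits (rad/s): [2.57, 2.57, 3.14, 3.14, 3.14, 3.14].

### API

Orientations are given as [roll, pitch, yaw] about the fixed x, y, z axes, in that order (R = Rz(yaw) Ry(pitch) Rx(roll)).
In Python, from plant import bot, vision, job gives the robot as it stands. The module is installed in compiled form; this text tells all that it offers.
- The arm moves only by the tool arm_command, never from a script. Its argument "deltas" is a list of rows, each a list of 4 numbers: the shift along the tool's x, y, z in m, then the turn about the tool's y in degrees. In form: [[x, y, z, twist], ...]. A call has 1 to 5 rows; each row shifts and turns the commanded pose from where the row before left it, along the tool's axes as they then stand; what a row does not reach is not made up. A row lasts 1/10 s, in which the tool goes at most 50 mm and 8.59 degrees, less where a joint would pass 70% of its speed; a pose out of reach is approached as far as the arm can. A call is refused whole if a number of a shift passes 0.05 or a number of a turn 8.59, either way. A call with a gripper value outside its range is refused whole. "claw" is the closure in counts, from 0 (fully open) to 255 (shut), set as the call begins (left out, the last holds). The fingers move at their own pace and stop on an object; the grip force is fixed at half the most. Time passes only in rows, so rows that do not move let the fingers close. It gives the time, the measured TCP pose, the force and the opening at its end, in the units of the state.
- bot.get_obs(): the state, without advancing time (a new reading comes with each control period).
- vision.capture(name): name is "scene" or "top" or "wrist"; returns a dict with "img" (400x640x3 uint8, red, green, blue), "camera_matrix" (3x3 intrinsics, pixels), "world_to_cam" (4x4, takes a point from world to camera coordinates); the wrist camera has in their place "mount" (4x4, takes a point from camera to tool coordinates, whose origin is the TCP and whose axes are the tool frame's). Camera axes: x right, y down, z forward; pixel columns grow to the right and rows downward; lengths in mm; the calibration is good to about 2 mm. A picture is of the moment at which its call begins: read the wrist's pose just before it. There is no depth.
- job.close_job(): hands the job in, once; it reports no verdict.
Trained networks look in a picture, given as the dict that the camera call returned (one of the last four; its "shot" number tells which), for a name from the list of things; names that differ only in an ending like _2 or _b are one class to them, and where a whole thing is asked for, a point or a joint stands for the part that bears it (a point fixed in the world has none). Each returns a list of dicts, best first, with "confidence" (0 to 1); they miss things now and then, are a little off and sometimes report something else, mostly with a low value. They report only what shows in the picture. A call takes as long as a camera call. They do not tell look-alikes from the thing itself.
- vision.find_in(picture, name): "xyz" ([x, y, z] in mm, in the coordinates of the camera as it stood for that picture, good to about 4 mm: the middle of the surface that is visible of it).
- vision.regions_of(picture, name): "mask" (400x640 bool, what is visible of it).
The state is a dict: "time": time; "joint_positions": joint angles; "dq": joint speeds; "tau": joint torques, N m; "tool_pos": TCP position; "tcp_rot": TCP orientation; "contact_force": force on the tool from outside, world axes, zero at the start; "moment": the same for the moment, N m; "grip_width": finger opening in mm.
Only numpy, scipy, OpenCV 4.12 (cv2) and the standard library are available. Lean on these libraries where they do the work, as an engineer would, in place of code of your own. Each camera call takes 0.05 s, during which the arm holds its last target. There are 200 camera calls.

## Working session

There is one attempt and no reset: what is moved stays moved. The work goes in short steps, Python scripts to look and compute and a tool call to move; the robot and the scene stay as the last step left them, time stands still between calls to the robot, and variables do not carry over. Pictures are saved under pics/ and viewed, about 12 in all and at most 16, crops included, and the job is handed in when it is done.

Besides the shell and the picture viewer there is one more tool, called after "Call:" as name(argument=value, ...) on one line, values as JSON. arm_command: Moves the arm, as the interface text tells. Its arguments: {"type":"object","properties":{"deltas":{"type":"array","items":{"type":"array","items":{"type":"number"}}},"claw":{"type":"number"}},"required":["deltas"]}

```bash
mkdir -p pics; cat > h.py <<'E'
import numpy as np, cv2
from plant import bot, vision, job
from scipy.spatial.transform import Rotation as R
def tool():
    o=bot.get_obs(); T=np.eye(4); T[:3,:3]=R.from_euler('xyz',o['tcp_rot']).as_matrix(); T[:3,3]=o['tool_pos']; return T,o
def shot(cam):
    T,o=tool(); p=vision.capture(cam)
    p['c2w']=T@np.array(p['mount']) if cam=='wrist' else np.linalg.inv(np.array(p['world_to_cam'])); return p
def save(p,n,crop=None,s=1):
    im=p['img'][:,:,::-1]
    if crop: im=im[crop[1]:crop[3],crop[0]:crop[2]]
    cv2.imwrite('pics/'+n,cv2.resize(im,None,fx=s,fy=s,interpolation=cv2.INTER_CUBIC))
def w(p,xyz): return (p['c2w']@np.r_[xyz,1])[:3]
def find(p,n):
    return [(round(d['confidence'],2),w(p,d['xyz']).round(1).tolist(),proj(p,w(p,d['xyz'])).round().tolist()) for d in vision.find_in(p,n)]
def proj(p,X):
    X=np.atleast_2d(X); c=np.linalg.inv(p['c2w']); q=(X@c[:3,:3].T+c[:3,3])@np.array(p['camera_matrix']).T
    return (q[:,:2]/q[:,2:]).squeeze()
def ray(p,uv,z):
    uv=np.atleast_2d(uv); d=np.c_[uv,np.ones(len(uv))]@np.linalg.inv(p['camera_matrix']).T@p['c2w'][:3,:3].T
    o=p['c2w'][:3,3]; return (o+d*((z-o[2])/d[:,2])[:,None]).squeeze()
E
python3 - <<'E'
from h import *
T,o=tool(); print(o); print(T.round(3))
t=shot('top'); s=shot('scene')
save(t,'top.png'); save(s,'scene.png')
for n in ['stand','plate','knob','knob_top','clamp_left','clamp_right','clamp_left_head','driver','holder','collar','gear','vblock','micrometer']:
    print(n,'T',find(t,n)[:4]); print('   S',find(s,n)[:4])
E
```

```text
{'time': 0.0, 'joint_positions': array([ 1.04398732e+00,  3.42701609e-01,  1.52500457e+00, -9.04988003e-06,
        1.27539503e+00, -1.46006384e-01]), 'dq': array([-8.90886601e-05,  7.74710240e-04,  2.51214568e-03, -4.18310559e-04,
        5.03128349e-04,  2.79164693e-03]), 'tau': array([-1.84161632e-03, -4.31232297e+01, -2.44217008e+01,  7.14785582e-02,
        5.59347065e-02, -1.48425252e-04]), 'tool_pos': array([194.91172588, 487.05852553, 234.06025567]), 'tcp_rot': array([-1.57229010e+00,  2.10915793e-04, -3.80800137e-01]), 'contact_force': array([-0.7284099 , -0.30678974, -0.58664561]), 'moment': array([-0.01595414,  0.01177257,  0.01446073]), 'grip_width': 91.51517491436351}
[[ 9.28000e-01 -1.00000e-03  3.72000e-01  1.94912e+02]
 [-3.72000e-01 -1.00000e-03  9.28000e-01  4.87059e+02]
 [-0.00000e+00 -1.00000e+00 -1.00000e-03  2.34060e+02]
 [ 0.00000e+00  0.00000e+00  0.00000e+00  1.00000e+00]]
stand T [(0.7, [556.0, 19.1, 53.6], [324.0, 189.0])]
   S [(0.7, [547.1, -26.5, 35.0], [347.0, 207.0]), (0.37, [596.9, 167.5, 53.5], [330.0, 163.0])]
plate T [(0.55, [591.6, 12.9, 65.1], [3
[... 1038 characters left out ...]
 65.9], [451.0, 172.0])]
   S [(0.93, [593.8, -355.0, 52.1], [426.0, 271.0])]
collar T [(0.87, [475.8, 362.8, 21.7], [194.0, 220.0])]
   S [(0.55, [480.6, 359.5, 12.2], [275.0, 153.0])]
gear T []
   S []
vblock T [(0.86, [562.0, -223.3, 29.1], [415.0, 188.0]), (0.67, [352.7, -71.7, 31.6], [359.0, 268.0]), (0.55, [426.0, -330.2, 33.0], [457.0, 240.0])]
   S [(0.84, [433.5, -340.5, 28.0], [373.0, 299.0]), (0.66, [563.1, -233.1, 24.5], [390.0, 252.0]), (0.61, [352.5, -81.9, 25.9], [300.0, 246.0]), (0.18, [479.2, 10.5, 59.7], [322.0, 203.0])]
micrometer T [(0.89, [329.8, -151.0, 8.7], [388.0, 276.0]), (0.72, [593.4, 15.9, 65.4], [326.0, 174.0])]
   S [(0.5, [334.9, -151.4, 6.9], [307.0, 269.0])]
```

```bash
python3 - <<'E'
import cv2
a=cv2.imread('pics/top.png');b=cv2.imread('pics/scene.png')
cv2.imwrite('pics/a.png',cv2.resize(a[120:320,150:510],None,fx=2.2,fy=2.2,interpolation=2))
cv2.imwrite('pics/b.png',cv2.resize(b[100:340,220:480],None,fx=2.4,fy=2.4,interpolation=2))
E
```

```text
(no output)
```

View pics/a.png

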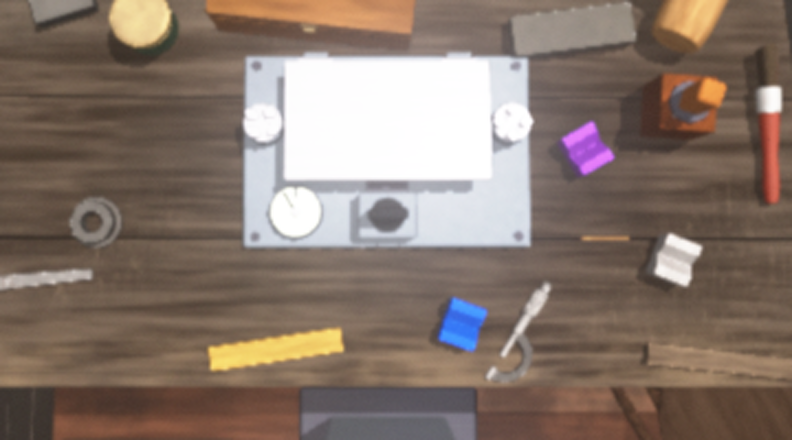

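View pics/b.png

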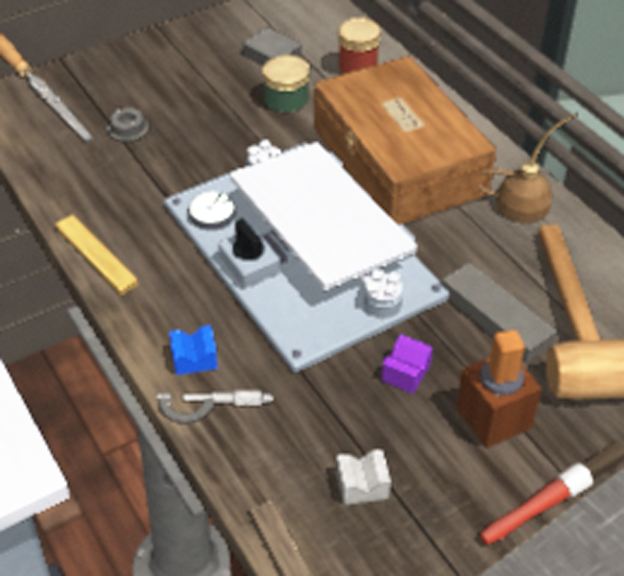

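The top picture shows the collar at (94,221) and the white V-block at (675,260). Blue and purple decoys are at (462,325) and (587,148), and no gear is visible. The holder and driver are at (690,100), and the dial and knob at (296,212) and (388,214). Next I'll move over the knob.

```bash
cat >> h.py <<'E'
def plan(xyz,psi=None,n=None):
    """rows in tool axes from the measured pose to TCP xyz with jaw yaw psi (tool pointing down)"""
    T,o=tool(); p0=T[:3,3]; y0=np.arctan2(T[1,2],T[0,2]); 
    if psi is None: psi=y0
    d=(psi-y0+np.pi)%(2*np.pi)-np.pi if abs(psi-y0)<=2*np.pi else psi-y0
    xyz=np.array(xyz,float); n=n or int(np.ceil(max(np.abs(xyz-p0).max()/45,np.linalg.norm(xyz-p0)/50,abs(np.degrees(d))/8.5,1)))
    rows=[]
    for i in range(n):
        y=y0+d*i/n; m=np.array([[np.sin(y),-np.cos(y),0],[0,0,-1],[np.cos(y),np.sin(y),0]])
        rows.append(np.r_[(m@(xyz-p0)/n/1000).round(4),round(-np.degrees(d)/n,2)].tolist())
    print('pos',p0.round(1),'psi',round(y0,3),'j6',round(o['joint_positions'][5],3),'w',round(o['grip_width'],1),'t',o['time'],'F',np.array(o['contact_force']).round(1)); 
    for r in rows: print(r)
E
python3 - <<'E'
from h import *
p=vision.capture('wrist'); print(np.array(p['mount']).round(3), p['camera_matrix'])
plan([440,20,280],1.5708)
E
```

```text
[[ 1.00000e-03  9.68000e-01  2.50000e-01 -6.74380e+01]
 [-1.00000e-03 -2.50000e-01  9.68000e-01 -1.50463e+02]
 [ 1.00000e+00 -1.00000e-03  1.00000e-03 -1.30800e+00]
 [ 0.00000e+00  0.00000e+00  0.00000e+00  1.00000e+00]] [[349.41588891   0.         318.80810551]
 [  0.         349.41588891 198.92215216]
 [  0.           0.           1.        ]]
pos [195.1 487.4 234.7] psi 1.19 j6 -0.146 w 91.7 t 1.45 F [-0.4 -0.2 -0.1]
[0.0365, -0.0041, -0.0312, -1.98]
[0.0354, -0.0041, -0.0324, -1.98]
[0.0342, -0.0041, -0.0336, -1.98]
[0.033, -0.0041, -0.0348, -1.98]
[0.0318, -0.0041, -0.0359, -1.98]
[0.0305, -0.0041, -0.037, -1.98]
[0.0292, -0.0041, -0.038, -1.98]
[0.0279, -0.0041, -0.039, -1.98]
[0.0265, -0.0041, -0.04, -1.98]
[0.0251, -0.0041, -0.0409, -1.98]
[0.0237, -0.0041, -0.0417, -1.98]
```

Call:
arm_command(deltas=[[0.0365, -0.004, -0.031, -2], [0.0355, -0.004, -0.0325, -2], [0.034, -0.004, -0.0335, -2], [0.033, -0.004, -0.035, -2], [0.032, -0.004, -0.036, -2]])

```text
time: 1.95
tool_pos: [307.1, 273.3, 255.1]
tcp_rot: [-1.57, -0.001, -0.204]
contact_force: [1.5, -0.0, 0.7]
grip_width: 91.7
```

Call:
arm_command(deltas=[[0.0305, -0.004, -0.037, -2], [0.029, -0.004, -0.038, -2], [0.028, -0.004, -0.039, -2], [0.0265, -0.004, -0.04, -2], [0.025, -0.004, -0.041, -2]])

```text
time: 2.45
tool_pos: [418.5, 60.6, 275.2]
tcp_rot: [-1.571, -0.001, -0.03]
contact_force: [0.8, 0.7, -0.5]
grip_width: 91.8
```

Call:
arm_command(deltas=[[0.024, -0.004, -0.042, -2], [0, 0, 0, 0], [0, 0, 0, 0]])

```text
time: 2.75
tool_pos: [440.6, 19.1, 278.4]
tcp_rot: [-1.57, 0.001, 0.0]
contact_force: [-0.4, 0.7, -0.2]
grip_width: 91.4
```

```bash
python3 - <<'E'
from h import *
p=shot('wrist'); print(p['c2w'].round(2)); np.save('k.npy',p['c2w']); save(p,'w1.png',s=1.25)
for n in ['knob','clamp_left','clamp_right','plate']: print(n,find(p,n)[:2])
E
```

```text
[[ 0.0000e+00  9.7000e-01  2.5000e-01  3.7284e+02]
 [ 1.0000e+00 -0.0000e+00  0.0000e+00  1.7960e+01]
 [ 0.0000e+00  2.5000e-01 -9.7000e-01  4.2895e+02]
 [ 0.0000e+00  0.0000e+00  0.0000e+00  1.0000e+00]]
knob [(0.67, [477.4, 16.3, 73.6], [317.0, 211.0])]
clamp_left [(0.5, [600.0, 150.4, 52.7], [428.0, 303.0])]
clamp_right [(0.47, [600.3, -109.0, 54.6], [213.0, 305.0])]
plate [(0.87, [589.5, 12.1, 64.3], [313.0, 301.0])]
```

View pics/w1.png

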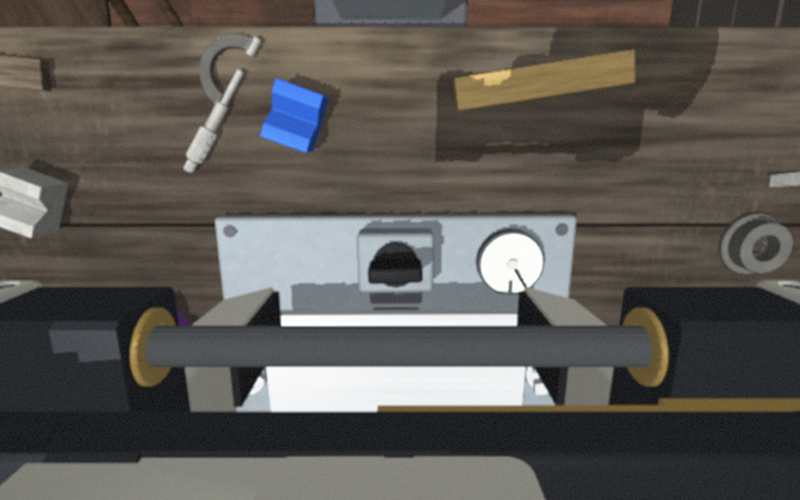

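```bash
python3 - <<'E'
from h import *
p=shot('wrist'); save(p,'w2.png',(170,165,465,250),2.7)
for uv in [(216,217),(575,214)]: print(ray(p,np.array(uv)/1.25,16).round(1))
g=cv2.cvtColor(p['img'],cv2.COLOR_RGB2GRAY)
m=(vision.regions_of(p,'knob')); print(len(m),m[0]['confidence'])
ys,xs=np.nonzero(m[0]['mask']); print(xs.min(),xs.max(),ys.min(),ys.max())
d=cv2.imread('pics/top.png'); cv2.imwrite('pics/t2.png',cv2.resize(d[195:235,260:350],None,fx=8,fy=8,interpolation=2))
E
python3 -c "
import cv2,numpy as np
a=cv2.imread('pics/w2.png');b=cv2.imread('pics/t2.png');b=cv2.resize(b,(a.shape[1],int(b.shape[0]*a.shape[1]/b.shape[1])));cv2.imwrite('pics/c.png',np.vstack([a,b])[:600])"
```

```text
[ 448.5 -154.4   16. ]
[444.2 189.7  16. ]
1 0.79
292 335 193 229
```

View pics/c.png

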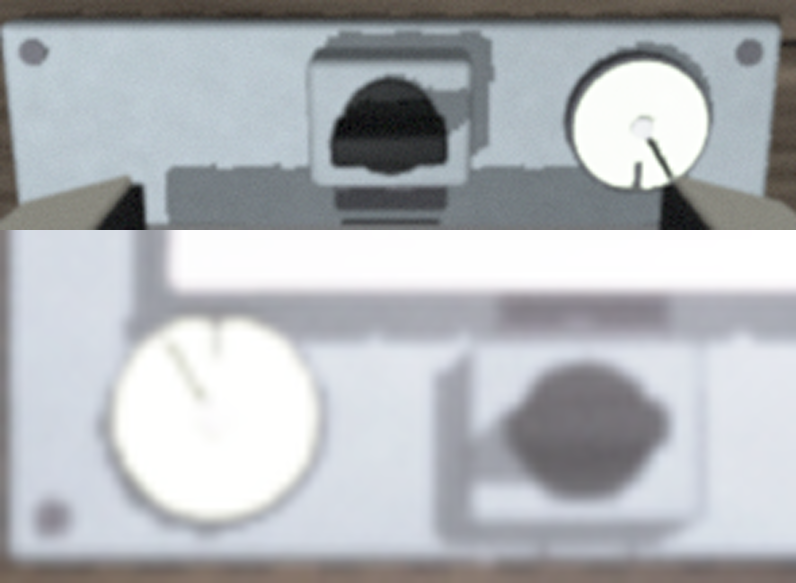

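```bash
python3 - <<'E'
from h import *
t=shot('top'); c=np.load('k.npy'); p={'c2w':c,'camera_matrix':vision.capture('wrist')['camera_matrix']}
for z in (60,68,76,84): print(z, ray(p,(314.1,220.2),z).round(1), ray(t,(326.5,217.6),z).round(1))
f=lambda x,y:(150+x/2.2,120+y/2.2)
for uv in [(246,57),(527,57),(246,246),(530,246)]: print('base',ray(t,f(*uv),16).round(1))
for uv in [(285,58),(490,58),(284,180),(492,180)]: print('plate',ray(t,f(*uv),64).round(1))
for uv in [(262,124),(512,122)]: print('clamp',ray(t,f(*uv),58).round(1))
for uv,zz in [((94,221),20),((675,260),32)]: print('obj',ray(t,f(*uv),zz).round(1))
save(t,'t3.png',(255,140,400,240),5.5)
E
```

```text
60 [492.3  13.3  60. ] [482.6  13.9  60. ]
68 [489.7  13.4  68. ] [482.3  14.1  68. ]
76 [487.1  13.5  76. ] [482.   14.3  76. ]
84 [484.5  13.6  84. ] [481.7  14.5  84. ]
base [677.8 188.   16. ]
base [ 679.2 -158.    16. ]
base [446.1 185.1  16. ]
base [ 446.6 -159.3   16. ]
plate [666.  135.3  64. ]
plate [ 667.  -105.4   64. ]
plate [522.6 135.1  64. ]
plate [ 523.2 -106.7   64. ]
clamp [588.8 162.1  58. ]
clamp [ 592.2 -131.6   58. ]
obj [475.9 367.8  20. ]
obj [ 430.2 -330.    32. ]
```

View pics/t3.png

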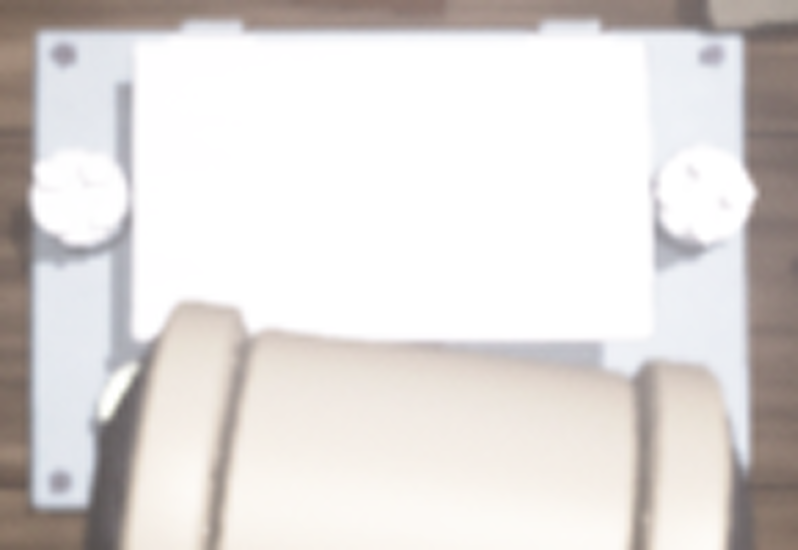

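```bash
python3 - <<'E'
from h import *
plan([482,14,150],0.0)
E
```

```text
pos [440.5  20.5 278.8] psi 1.575 j6 -1.703 w 91.8 t 3.2 F [ 0.1  0.6 -0.3]
[0.0038, 0.0117, -0.0006, 8.2]
[0.0038, 0.0117, -0.0001, 8.2]
[0.0038, 0.0117, 0.0005, 8.2]
[0.0037, 0.0117, 0.001, 8.2]
[0.0035, 0.0117, 0.0015, 8.2]
[0.0032, 0.0117, 0.002, 8.2]
[0.0029, 0.0117, 0.0025, 8.2]
[0.0025, 0.0117, 0.0029, 8.2]
[0.0021, 0.0117, 0.0032, 8.2]
[0.0016, 0.0117, 0.0035, 8.2]
[0.0011, 0.0117, 0.0037, 8.2]
```

Call:
arm_command(deltas=[[0.0038, 0.0117, -0.0006, 8.2], [0.0038, 0.0117, -0.0001, 8.2], [0.0038, 0.0117, 0.0005, 8.2], [0.0037, 0.0117, 0.001, 8.2], [0.0035, 0.0117, 0.0015, 8.2]], claw=183)

```text
time: 3.7
tool_pos: [459.6, 17.0, 219.8]
tcp_rot: [-1.571, -0.0, -0.718]
contact_force: [0.1, 0.5, 0.9]
grip_width: 56.5
```

Call:
arm_command(deltas=[[0.0032, 0.0117, 0.002, 8.2], [0.0029, 0.0117, 0.0025, 8.2], [0.0025, 0.0117, 0.0029, 8.2], [0.0021, 0.0117, 0.0032, 8.2], [0.0016, 0.0117, 0.0035, 8.2]])

```text
time: 4.2
tool_pos: [478.6, 14.2, 161.3]
tcp_rot: [-1.571, 0.0, -1.433]
contact_force: [-0.0, 0.3, 0.7]
grip_width: 25.8
```

Call:
arm_command(deltas=[[0.0011, 0.0117, 0.0037, 8.2], [0, 0, 0, 0], [0, 0, 0, 0]])

```text
time: 4.5
tool_pos: [482.1, 13.6, 150.2]
tcp_rot: [-1.571, 0.0, -1.567]
contact_force: [1.4, -0.4, -0.4]
grip_width: 25.9
```

```bash
python3 - <<'E'
from h import *
p=shot('wrist'); save(p,'w3.png',s=1.25); print(find(p,'knob')[:2]); plan([482,14,66],0.0)
E
```

```text
[(0.94, [482.3, 20.8, 77.5], [320.0, 201.0])]
pos [482.4  13.5 150.7] psi 0.003 j6 -0.134 w 26.0 t 4.6 F [-0.3 -0.6 -0.5]
[-0.0002, 0.0423, -0.0002, 0.08]
[-0.0002, 0.0423, -0.0002, 0.08]
```

View pics/w3.png

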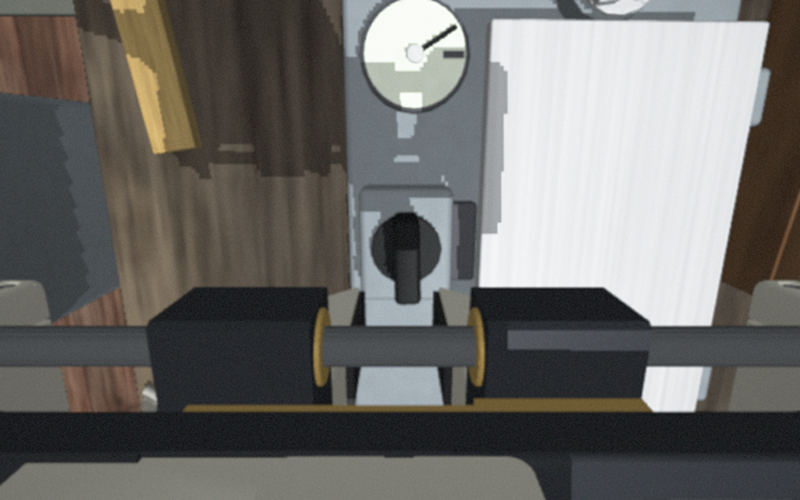

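Call:
arm_command(deltas=[[0, 0.042, 0.0035, 0], [0, 0.042, 0, 0], [0, 0, 0, 0]])

```text
time: 4.9
tool_pos: [483.4, 13.7, 63.0]
tcp_rot: [-1.578, 0.001, -1.569]
contact_force: [-1.0, -0.2, -0.9]
grip_width: 25.6
```

Call:
arm_command(deltas=[[0, 0, 0, 0], [0, 0, 0, 0], [0, 0, 0, 0], [0, 0, 0, 0]], claw=255)

```text
time: 5.3
tool_pos: [486.4, 13.3, 68.0]
tcp_rot: [-1.568, -0.0, -1.571]
contact_force: [-3.1, -0.7, 8.1]
grip_width: 13.9
```

Call:
arm_command(deltas=[[0, 0, 0, 8.3], [0, 0, 0, 8.3], [0, 0, 0, 8.3], [0, 0, 0, 8.3], [0, 0, 0, 8.3]])

```text
time: 5.8
tool_pos: [484.7, 13.9, 67.9]
tcp_rot: [-1.572, -0.0, -2.301]
contact_force: [-8.2, 3.2, 13.6]
grip_width: 14.0
```

Call:
arm_command(deltas=[[0, 0, 0, 8.3], [0, 0, 0, 8.3], [0, 0, 0, 8.3], [0, 0, 0, 8.3], [0, 0, 0, 8.3]])

```text
time: 6.3
tool_pos: [483.9, 15.3, 67.9]
tcp_rot: [-1.574, -0.002, -3.026]
contact_force: [-11.0, 11.0, 16.7]
grip_width: 13.5
```

Call:
arm_command(deltas=[[0, 0, 0, 8.3], [0, 0, 0, 0], [0, 0, 0, 0], [0, 0, 0, 0]])

```text
time: 6.7
tool_pos: [483.9, 15.8, 67.9]
tcp_rot: [-1.574, -0.003, 3.118]
contact_force: [-9.2, 12.3, 15.7]
grip_width: 14.1
```

Call:
arm_command(deltas=[[0, 0, 0, 0], [0, 0, 0, 0], [0, 0, 0, 0]], claw=183)

```text
time: 7.0
tool_pos: [486.4, 13.2, 66.7]
tcp_rot: [-1.571, 0.002, 3.119]
contact_force: [0.2, -0.0, 0.4]
grip_width: 25.6
```

Call:
arm_command(deltas=[[0, -0.045, 0, 0], [0, -0.045, 0, 0], [0, -0.045, 0, 0], [0, 0, 0, 0]])

```text
time: 7.4
tool_pos: [489.2, 12.8, 207.1]
tcp_rot: [-1.569, 0.013, 3.118]
contact_force: [0.5, 0.2, -0.6]
grip_width: 26.2
```

```bash
python3 - <<'E'
from h import *
print(tool()[1])
p=shot('wrist'); save(p,'w4.png',s=1.25)
t=shot('top'); save(t,'t4.png',(255,140,400,240),5.5)
E
```

```text
{'time': 7.4, 'joint_positions': array([-1.30635916e-01,  2.95713698e-01,  1.67290374e+00, -1.25337577e-05,
        1.16027731e+00,  1.46338580e+00]), 'dq': array([-1.92648044e-03,  6.82753906e-02,  1.07299351e-01,  3.27681292e-05,
       -8.88807740e-02,  7.59687484e-04]), 'tau': array([ 1.68245528e-01, -4.03485310e+01, -2.35964638e+01,  4.41036641e-02,
        9.97159481e-01, -2.06625395e-03]), 'tool_pos': array([489.2296939 ,  12.77595396, 207.1423543 ]), 'tcp_rot': array([-1.5694235 ,  0.01262348,  3.11838086]), 'contact_force': array([ 0.50566484,  0.17867185, -0.55934554]), 'moment': array([-0.01745637,  0.12464774,  0.01648034]), 'grip_width': 26.23032912085504}
```

View pics/w4.png

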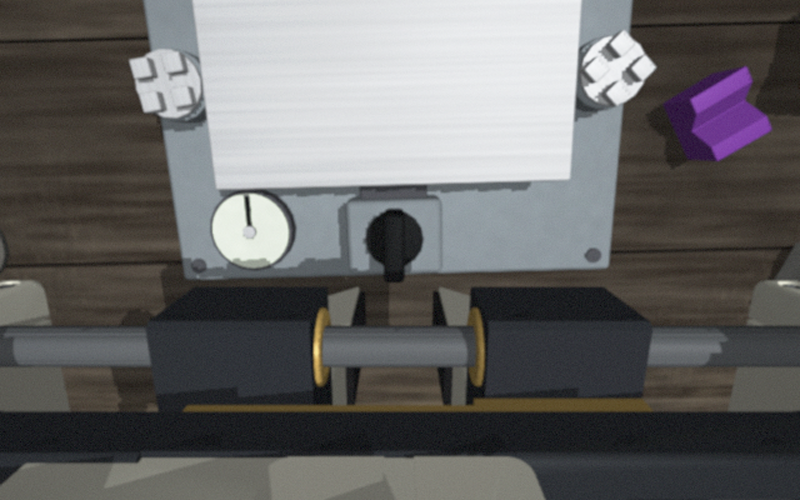

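The needle at (247,197) over its centre (249,232) lies along the rim mark, so the plate is level. Both clamp heads are visible at (168,84) and (617,68). Next I'll measure them.

```bash
python3 - <<'E'
from h import *
T,o=tool(); print(T[:3,3],o['tcp_rot'])
p=shot('wrist'); np.save('k.npy',p['c2w']); np.save('K.npy',p['camera_matrix'])
im=p['img'][:,:,::-1]; cv2.imwrite('pics/w5full.png',im)
c=[cv2.resize(im[30:110,a:a+80],None,fx=5,fy=5,interpolation=2) for a in (95,455)]
cv2.imwrite('pics/w5.png',np.hstack(c))
for n in ['clamp_left','clamp_right']: print(find(p,n)[:2])
t=shot('top'); im=t['img'][:,:,::-1]
for n in ['driver','holder']: print(find(t,n)[:2])
E
```

```text
[486.26796715  13.12048322 201.96251742] [-1.57043547e+00  2.87991624e-03  3.11831368e+00]
[(0.94, [595.9, 162.4, 52.6], [129.0, 58.0]), (0.24, [485.1, 16.3, 66.8], [314.0, 192.0])]
[(0.59, [594.2, -123.6, 54.2], [487.0, 51.0])]
[(0.89, [611.4, -324.7, 114.9], [465.0, 165.0])]
[(0.64, [596.9, -309.1, 69.5], [452.0, 173.0])]
```

View pics/w5.png

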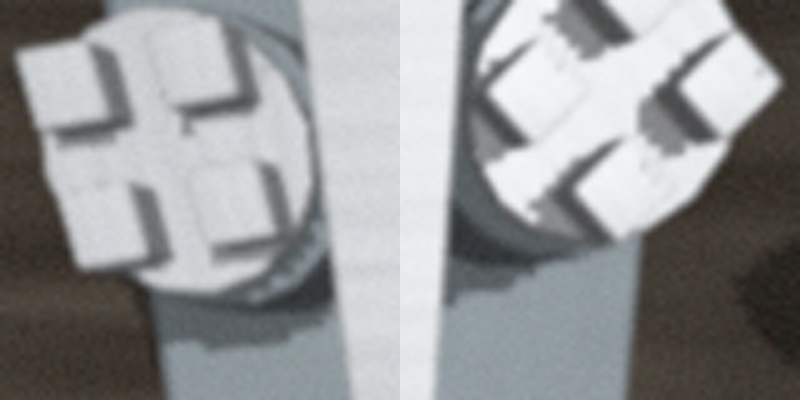

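```bash
cat > fit.py <<'E'
from h import *
from scipy.optimize import least_squares
def fit(p,uv,x0,a0,z=None):
    """nearest-corner fit of the clamp head's 16 top corners to pixels uv"""
    q=[-16.5,-4.5,4.5,16.5]; M=np.array([[a,b] for a in q for b in q])
    def pr(v):
        c,s=np.cos(v[3]),np.sin(v[3]); P=M@np.array([[c,s],[-s,c]])+v[:2]
        return proj(p,np.c_[P,np.full(16,v[2])])
    def f(v):
        v=np.r_[v[:2],z,v[2]] if z else v
        d=np.linalg.norm(pr(v)[None]-uv[:,None],axis=2); i=d.argmin(1); return (pr(v)[i]-uv).ravel()
    best=min((least_squares(f,[x0[0],x0[1],a] if z else [x0[0],x0[1],x0[2],a],loss='soft_l1') for a in a0),key=lambda r:r.cost)
    print(best.x.round(3),'rms px',np.sqrt(np.mean(best.fun**2)).round(2)); return best.x
E
python3 - <<'E'
from fit import *
p={'c2w':np.load('k.npy'),'camera_matrix':np.load('K.npy')}
L=np.array([(15,50),(90,42),(38,133),(108,125),(150,28),(228,22),(170,110),(240,98),(60,190),(130,182),(80,270),(150,262),(190,175),(258,165),(215,255),(283,240)])/5+[95,30]
Rr=(np.array([(485,90),(530,42),(590,85),(535,140),(680,85),(735,35),(783,85),(725,138),(580,190),(640,135),(690,185),(625,240)])-[400,0])/5+[455,30]
A=np.arange(-.7,.8,.2)
fit(p,L,(592,162,58),A);fit(p,Rr,(592,-132,58),A)
for z in(57,60): fit(p,L,(592,162,58),A,z);fit(p,Rr,(592,-132,58),A,z)
E
```

```text
[5.93611e+02 1.61369e+02 6.10820e+01 1.20000e-01] rms px 0.62
[ 596.139 -135.636   54.459   -0.767] rms px 1.16
[5.94192e+02 1.63499e+02 1.19000e-01] rms px 0.66
[ 5.91976e+02 -1.37153e+02  4.46000e-01] rms px 3.73
[5.93765e+02 1.61935e+02 1.20000e-01] rms px 0.62
[ 595.456 -132.869    0.805] rms px 1.19
```

```bash
python3 - <<'E'
from h import *
plan([605,-320,290],1.25,20)
E
```

```text
pos [485.2  13.4 199.8] psi -1.594 j6 1.463 w 25.9 t 7.8 F [ 0.  -0.1 -0.1]
[-0.0064, -0.0045, 0.0165, -8.15]
[-0.004, -0.0045, 0.0173, -8.15]
[-0.0015, -0.0045, 0.0177, -8.15]
[0.001, -0.0045, 0.0177, -8.15]
[0.0035, -0.0045, 0.0174, -8.15]
[0.006, -0.0045, 0.0167, -8.15]
[0.0083, -0.0045, 0.0157, -8.15]
[0.0104, -0.0045, 0.0143, -8.15]
[0.0123, -0.0045, 0.0127, -8.15]
[0.014, -0.0045, 0.0108, -8.15]
[0.0154, -0.0045, 0.0088, -8.15]
[0.0165, -0.0045, 0.0065, -8.15]
[0.0172, -0.0045, 0.0041, -8.15]
[0.0176, -0.0045, 0.0016, -8.15]
[0.0177, -0.0045, -0.0009, -8.15]
[0.0174, -0.0045, -0.0034, -8.15]
[0.0167, -0.0045, -0.0058, -8.15]
[0.0157, -0.0045, -0.0082, -8.15]
[0.0144, -0.0045, -0.0103, -8.15]
[0.0128, -0.0045, -0.0122, -8.15]
```

Call:
arm_command(deltas=[[-0.0064, -0.0045, 0.0165, -8.15], [-0.004, -0.0045, 0.0173, -8.15], [-0.0015, -0.0045, 0.0177, -8.15], [0.001, -0.0045, 0.0177, -8.15], [0.0035, -0.0045, 0.0174, -8.15]], claw=0)

```text
time: 8.3
tool_pos: [515.9, -70.6, 222.9]
tcp_rot: [-1.572, -0.001, -2.447]
contact_force: [0.5, -0.5, 0.5]
grip_width: 61.2
```

Call:
arm_command(deltas=[[0.006, -0.0045, 0.0167, -8.15], [0.0083, -0.0045, 0.0157, -8.15], [0.0104, -0.0045, 0.0143, -8.15], [0.0123, -0.0045, 0.0127, -8.15], [0.014, -0.0045, 0.0108, -8.15]])

```text
time: 8.8
tool_pos: [545.8, -154.0, 245.2]
tcp_rot: [-1.572, 0.0, -1.736]
contact_force: [0.9, 0.6, -0.3]
grip_width: 91.8
```

Call:
arm_command(deltas=[[0.0154, -0.0045, 0.0088, -8.15], [0.0165, -0.0045, 0.0065, -8.15], [0.0172, -0.0045, 0.0041, -8.15], [0.0176, -0.0045, 0.0016, -8.15], [0.0177, -0.0045, -0.0009, -8.15]])

```text
time: 9.3
tool_pos: [575.9, -237.3, 267.6]
tcp_rot: [-1.572, 0.002, -1.025]
contact_force: [-0.1, 0.1, -0.7]
grip_width: 91.5
```

Call:
arm_command(deltas=[[0.0174, -0.0045, -0.0034, -8.15], [0.0167, -0.0045, -0.0058, -8.15], [0.0157, -0.0045, -0.0082, -8.15], [0.0144, -0.0045, -0.0103, -8.15], [0.0128, -0.0045, -0.0122, -8.15]])

```text
time: 9.8
tool_pos: [606.0, -320.5, 289.9]
tcp_rot: [-1.57, 0.002, -0.314]
contact_force: [-0.2, -0.1, 0.5]
grip_width: 91.6
```

Call:
arm_command(deltas=[[0, 0, 0, 0], [0, 0, 0, 0]])

```text
time: 10.0
tool_pos: [605.7, -319.7, 289.7]
tcp_rot: [-1.57, 0.002, -0.324]
contact_force: [-0.0, 0.0, 0.8]
grip_width: 92.1
```

```bash
python3 - <<'E'
from h import *
T,o=tool(); print(T.round(3),o['joint_positions'].round(2))
p=shot('wrist'); np.save('k.npy',p['c2w']); save(p,'w6.png',(150,60,490,260),2.35)
for n in ['driver','holder']: print(find(p,n)[:2])
E
```

```text
[[ 9.48000e-01 -1.00000e-03  3.18000e-01  6.05685e+02]
 [-3.18000e-01  1.00000e-03  9.48000e-01 -3.19677e+02]
 [-2.00000e-03 -1.00000e+00  1.00000e-03  2.89691e+02]
 [ 0.00000e+00  0.00000e+00  0.00000e+00  1.00000e+00]] [-0.6   0.63  0.9   0.    1.61 -1.84]
[(0.64, [604.5, -331.7, 133.7], [307.0, 190.0])]
[(0.6, [592.6, -325.1, 73.9], [311.0, 165.0])]
```

View pics/w6.png

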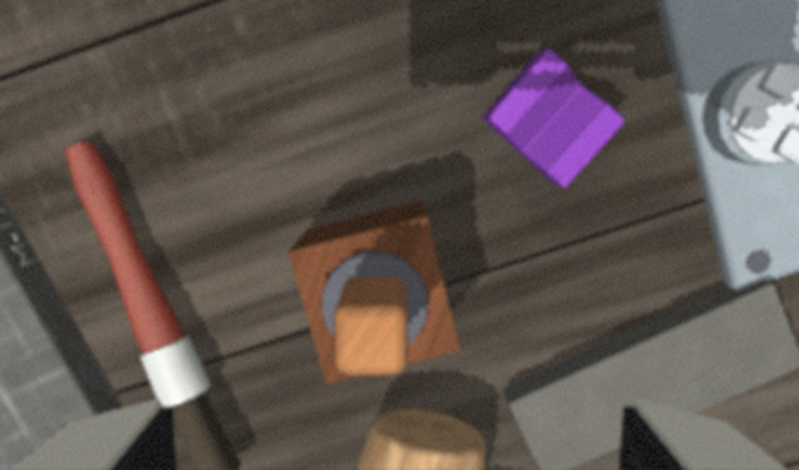

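```bash
python3 - <<'E'
from h import *
p={'c2w':np.load('k.npy'),'camera_matrix':np.load('K.npy')}
f=lambda a:np.array(a)/2.35+[150,60]
H=ray(p,f([(342,306),(410,309),(405,376),(334,373)]),144); B=ray(p,f([(290,250),(425,215),(458,350),(330,382)]),75)
for Q in(H,B):
    print(Q.round(1).tolist(),Q.mean(0).round(1)); e=np.roll(Q,-1,0)-Q; print(np.linalg.norm(e,axis=1).round(1),np.degrees(np.arctan2(e[:,1],e[:,0])).round(1))
F=ray(p,f((376,302)),82);print('flange',F.round(1))
plan([605,-320,150],1.22)
E
```

```text
[[599.8, -339.9, 144.0], [608.9, -316.4, 144.0], [633.0, -326.4, 144.0], [623.3, -351.5, 144.0]] [ 616.2 -333.6  144. ]
[25.2 26.1 26.9 26.2] [  68.8  -22.5 -111.2  153.8]
[[581.6, -362.8, 75.0], [586.0, -300.5, 75.0], [650.1, -305.4, 75.0], [645.9, -366.8, 75.0]] [ 615.9 -333.9   75. ]
[62.4 64.3 61.5 64.4] [ 85.9  -4.4 -94.  176.4]
flange [ 615.1 -333.3   82. ]
pos [ 605.7 -318.9  290.7] psi 1.25 j6 -1.846 w 91.8 t 10.15 F [-0.1 -0.5  0. ]
[-0.0001, 0.0352, -0.0003, 0.43]
[-0.0001, 0.0352, -0.0003, 0.43]
[-0.0001, 0.0352, -0.0003, 0.43]
[-0.0001, 0.0352, -0.0003, 0.43]
```

```bash
python3 - <<'E'
from h import *
plan([616,-333.6,110],1.18,4)
E
```

```text
pos [ 605.7 -318.9  290.7] psi 1.25 j6 -1.846 w 91.8 t 10.15 F [-0.1 -0.5  0. ]
[0.0036, 0.0452, -0.0027, 1.0]
[0.0036, 0.0452, -0.0026, 1.0]
[0.0037, 0.0452, -0.0025, 1.0]
[0.0037, 0.0452, -0.0025, 1.0]
```

Call:
arm_command(deltas=[[0.0146, 0.01, -0.0103, 4], [0, 0.04, 0, 0], [0, 0.04, 0, 0], [0, 0, 0, 0], [0, 0, 0, 0]], claw=80)

```text
time: 10.65
tool_pos: [616.6, -333.7, 201.7]
tcp_rot: [-1.571, 0.001, -0.39]
contact_force: [-0.6, -0.7, 1.1]
grip_width: 63.5
```

Call:
arm_command(deltas=[[0, 0.045, 0, 0], [0, 0.044, 0, 0], [0, 0, 0, 0], [0, 0, 0, 0]])

```text
time: 11.05
tool_pos: [617.6, -334.8, 114.8]
tcp_rot: [-1.571, -0.003, -0.39]
contact_force: [0.5, -0.2, 0.7]
grip_width: 62.9
```

```bash
python3 - <<'E'
from h import *
plan([616,-333.6,110],1.18)
E
```

```text
pos [ 617.6 -334.8  114.8] psi 1.181 j6 -1.787 w 62.9 t 11.05 F [ 0.5 -0.2  0.7]
[-0.0019, 0.0048, 0.0005, 0.07]
```

Call:
arm_command(deltas=[[-0.0015, 0.0045, 0.0005, 0], [0, 0, 0, 0], [0, 0, 0, 0]])

```text
time: 11.35
tool_pos: [616.0, -333.6, 109.5]
tcp_rot: [-1.571, -0.003, -0.39]
contact_force: [-0.5, -0.3, 0.8]
grip_width: 62.6
```

Call:
arm_command(deltas=[[0, 0, 0, 0], [0, 0, 0, 0], [0, 0, 0, 0], [0, 0, 0, 0], [0, 0, 0, 0]], claw=255)

```text
time: 11.85
tool_pos: [615.3, -333.3, 107.4]
tcp_rot: [-1.571, 0.0, -0.39]
contact_force: [-0.5, 0.2, -0.3]
grip_width: 28.5
```

Call:
arm_command(deltas=[[0, -0.02, 0, 0], [0, -0.04, 0, 0], [0, -0.05, 0, 0], [0, -0.03, 0, 0], [0, 0, 0, 0]])

```text
time: 12.35
tool_pos: [616.8, -334.2, 253.2]
tcp_rot: [-1.573, -0.01, -0.389]
contact_force: [0.5, -0.5, -2.5]
grip_width: 28.7
```

```bash
python3 - <<'E'
from h import *
p=shot('wrist'); save(p,'w7.png',(120,0,520,300),2)
plan([595.5,-133,210],2.376-1.5708)
E
```

```text
pos [ 615.9 -333.6  249.3] psi 1.181 j6 -1.787 w 29.0 t 12.4 F [-0.3 -0.9 -3.4]
[-0.019, 0.0079, 0.0356, 4.31]
[-0.0216, 0.0079, 0.034, 4.31]
[-0.0241, 0.0079, 0.0323, 4.31]
[-0.0265, 0.0079, 0.0304, 4.31]
[-0.0287, 0.0079, 0.0283, 4.31]
```

View pics/w7.png

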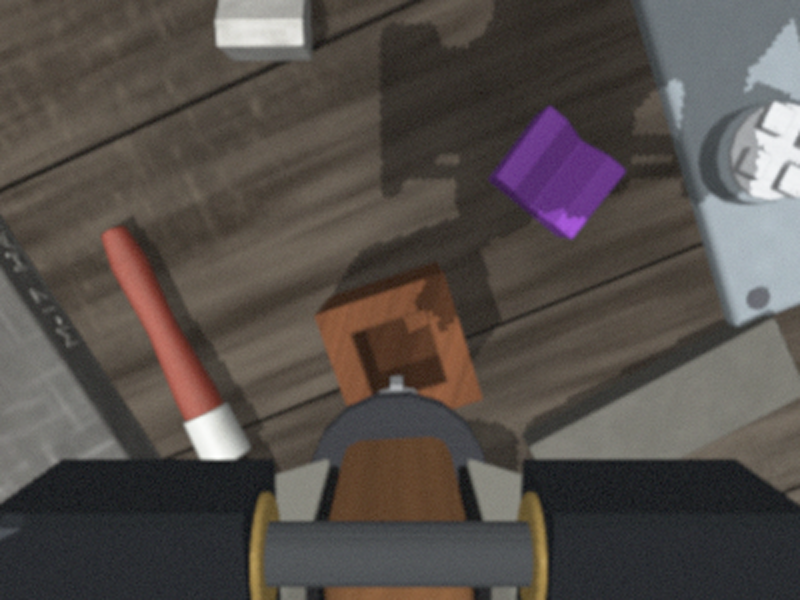

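```bash
python3 - <<'E'
from h import *
plan([635,-171,200],.805,5)
E
```

```text
pos [ 615.9 -333.6  249.3] psi 1.181 j6 -1.787 w 29.0 t 12.4 F [-0.3 -0.9 -3.4]
[-0.0088, 0.0099, 0.0315, 4.31]
[-0.0112, 0.0099, 0.0308, 4.31]
[-0.0134, 0.0099, 0.0299, 4.31]
[-0.0156, 0.0099, 0.0288, 4.31]
[-0.0178, 0.0099, 0.0275, 4.31]
```

Call:
arm_command(deltas=[[-0.0088, 0.0099, 0.0315, 4.3], [-0.0112, 0.0099, 0.0308, 4.3], [-0.0134, 0.0099, 0.03, 4.3], [-0.0156, 0.0099, 0.0288, 4.3], [-0.0178, 0.0099, 0.0275, 4.3]])

```text
time: 12.9
tool_pos: [633.1, -168.7, 194.2]
tcp_rot: [-1.573, 0.005, -0.768]
contact_force: [0.2, -0.9, -3.5]
grip_width: 28.4
```

Call:
arm_command(deltas=[[0, 0, 0, 0], [0, 0, 0, 0], [0, 0, 0, 0]])

```text
time: 13.2
tool_pos: [634.0, -171.2, 196.7]
tcp_rot: [-1.572, 0.002, -0.765]
contact_force: [0.0, 0.1, -2.2]
grip_width: 28.5
```

```bash
python3 - <<'E'
from h import *
T,o=tool(); print(T[:3,3])
p=shot('wrist'); np.save('k.npy',p['c2w']); print(find(p,'clamp_right')[:1]); save(p,'w8.png',(220,60,420,260),3)
plan([595.5,-133,200],.805)
E
```

```text
[ 633.96162885 -171.2287526   196.687049  ]
[(0.56, [592.4, -128.5, 56.5], [323.0, 119.0])]
pos [ 634.2 -171.7  197.5] psi 0.805 j6 -1.186 w 28.3 t 13.3 F [ 0.  -0.  -3.1]
[-0.0274, -0.0013, 0.0005, -0.0]
[-0.0274, -0.0013, 0.0005, -0.0]
```

View pics/w8.png

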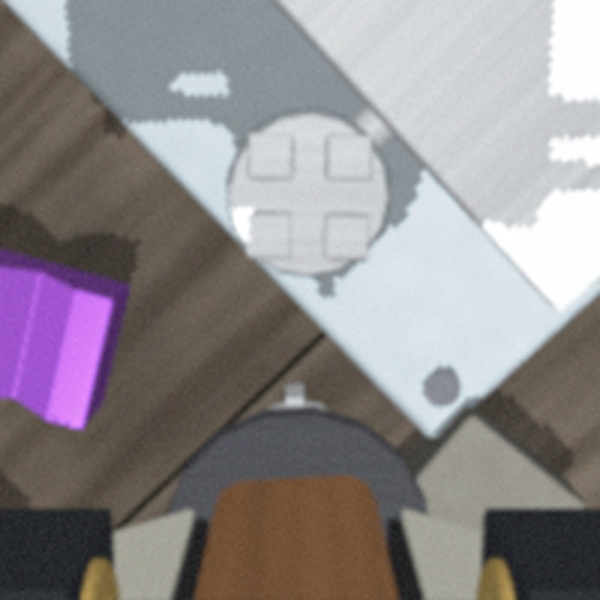

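```bash
python3 - <<'E'
from fit import *
p={'c2w':np.load('k.npy'),'camera_matrix':np.load('K.npy')}
U=np.array([(247,132),(294,132),(247,178),(294,178),(324,137),(371,134),(328,180),(371,180),(250,212),(290,212),(250,256),(290,258),(325,212),(368,212),(325,254),(368,258)])/3+[220,60]
fit(p,U,(595,-133,60),[.7,.8,.9]); v=fit(p,U,(595,-133,60),[.7,.8,.9],60.1)
# driver bit column check: tip expected at TCP + 98.5 along tool y
T=p['c2w']@np.linalg.inv(np.array(vision.capture('wrist')['mount']))
print(proj(p,T[:3,3]+98.5*T[:3,1])*1.0, 'seen 318.3,191')
print(proj(p,T[:3,3]+84.5*T[:3,1]-13*T[:3,0]))
plan([v[0],v[1],190],v[2])
E
```

```text
[ 596.377 -132.148   54.794    0.795] rms px 0.47
[ 596.167 -132.056    0.795] rms px 0.55
[320.41971857 202.56553742] seen 318.3,191
[320.53457314 189.63029653]
pos [ 634.3 -171.7  197.7] psi 0.805 j6 -1.186 w 28.7 t 13.35 F [-0.   0.9 -2.6]
[-0.0275, 0.0039, 0.0011, 0.29]
[-0.0275, 0.0039, 0.0009, 0.29]
```

```bash
python3 - <<'E'
from h import *
plan([596.9,-131.4,168],.795)
E
```

```text
pos [ 634.3 -171.7  197.7] psi 0.805 j6 -1.186 w 28.7 t 13.35 F [-0.   0.9 -2.6]
[-0.0274, 0.0149, 0.0016, 0.28]
[-0.0274, 0.0149, 0.0014, 0.28]
```

Call:
arm_command(deltas=[[-0.0274, 0.014, 0.0016, 0.3], [-0.0274, 0.014, 0.0014, 0.3], [0, 0, 0, 0], [0, 0, 0, 0], [0, 0, 0, 0]])

```text
time: 13.85
tool_pos: [598.1, -131.4, 170.9]
tcp_rot: [-1.57, -0.002, -0.776]
contact_force: [0.4, -0.7, -2.6]
grip_width: 28.7
```

```bash
python3 - <<'E'
from h import *
plan([596.9,-131.4,152],.795)
p=shot('wrist'); save(p,'w9.png',(240,80,400,240),3.5)
E
```

```text
pos [ 598.1 -131.4  170.9] psi 0.795 j6 -1.136 w 28.7 t 13.85 F [ 0.4 -0.7 -2.6]
[-0.0009, 0.0189, -0.0008, -0.01]
```

View pics/w9.png

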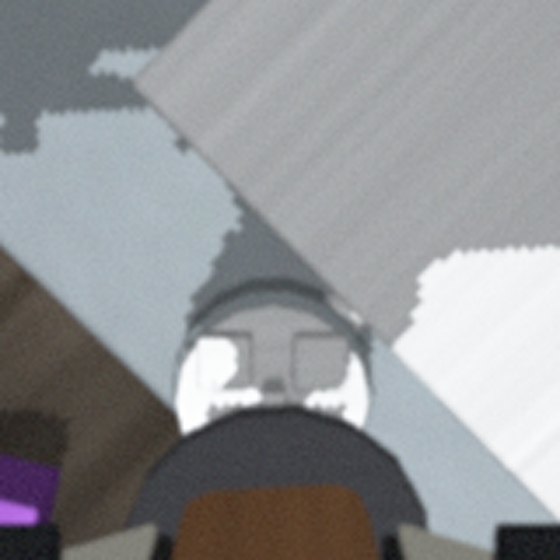

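Call:
arm_command(deltas=[[-0.0007, 0.01, 0, 0], [0, 0.009, 0, 0], [0, 0, 0, 0], [0, 0, 0, 0]])

```text
time: 14.3
tool_pos: [596.4, -129.8, 150.3]
tcp_rot: [-1.571, 0.001, -0.775]
contact_force: [0.5, -0.0, -3.5]
grip_width: 28.5
```

Call:
arm_command(deltas=[[0, 0.002, 0, 0], [0, 0, 0, 0], [0, 0, 0, 0]])

```text
time: 14.6
tool_pos: [596.7, -129.9, 149.4]
tcp_rot: [-1.571, -0.0, -0.775]
contact_force: [-1.1, 0.7, 1.9]
grip_width: 28.5
```

Call:
arm_command(deltas=[[0, 0.0014, 0, 8], [0, 0.0004, 0, 8], [0, 0.0005, 0, 8], [0, 0.0004, 0, 8], [0, 0.0005, 0, 8]])

```text
time: 15.1
tool_pos: [597.7, -130.2, 147.6]
tcp_rot: [-1.567, -0.002, -1.479]
contact_force: [0.3, -0.7, 7.1]
grip_width: 28.5
```

Call:
arm_command(deltas=[[0, 0.0004, 0, 8], [0, 0.0005, 0, 8], [0, 0.0004, 0, 8], [0, 0.0005, 0, 8], [0, 0.0004, 0, 8]])

```text
time: 15.6
tool_pos: [598.0, -130.6, 145.6]
tcp_rot: [-1.566, 0.001, -2.177]
contact_force: [0.1, -1.1, 8.5]
grip_width: 28.6
```

```bash
python3 - <<'E'
from h import *
plan([596.9,-131.4,152],-0.6); print(tool()[1]['moment'])
p=shot('wrist'); cv2.imwrite('pics/w10.png',p['img'][:,:,::-1])
E
```

```text
pos [ 598.  -130.6  145.6] psi -0.606 j6 0.267 w 28.6 t 15.6 F [ 0.1 -1.1  8.5]
[0.0013, -0.0064, -0.0005, -0.36]
[-0.50058274  0.11065732  0.07038476]
```

Call:
arm_command(deltas=[[0, 0.0004, 0, 8], [0, 0.0004, 0, 8], [0, 0.0004, 0, 8], [0, 0.0005, 0, 8], [0, 0.0004, 0, 8]])

```text
time: 16.15
tool_pos: [598.0, -131.1, 143.6]
tcp_rot: [-1.567, 0.004, -2.875]
contact_force: [0.4, -3.0, 7.7]
grip_width: 28.8
```

Call:
arm_command(deltas=[[0, 0.0004, 0, 8], [0, 0.0004, 0, 6], [0, 0, 0, 0], [0, 0, 0, 0]])

```text
time: 16.55
tool_pos: [597.9, -131.3, 142.8]
tcp_rot: [-1.567, 0.004, -3.114]
contact_force: [-1.3, -2.9, 8.7]
grip_width: 28.6
```

```bash
python3 - <<'E'
from h import *
plan([596.9,-131.4,152],-1.5708); print(tool()[1]['moment'])
E
```

```text
pos [ 597.9 -131.3  142.8] psi -1.543 j6 1.204 w 28.6 t 16.55 F [-1.3 -2.9  8.7]
[0.001, -0.0092, 0.0001, 1.57]
[-0.87643012  0.39627212 -0.02044898]
```

Call:
arm_command(deltas=[[0, 0.0004, 0, 4], [0, 0.0002, 0, 4], [0, 0, 0, 0]])

```text
time: 16.85
tool_pos: [597.8, -131.4, 142.4]
tcp_rot: [-1.568, 0.005, 3.028]
contact_force: [-0.2, -3.9, 9.1]
grip_width: 28.7
```

```bash
python3 - <<'E'
from h import *
plan([596.9,-131.4,152],-1.5708); print(tool()[1]['moment'])
E
```

```text
pos [ 597.8 -131.4  142.4] psi -1.685 j6 1.345 w 28.7 t 16.85 F [-0.2 -3.9  9.1]
[0.0009, -0.0096, 0.0001, -6.53]
[-0.91520373  0.51123076 -0.05071234]
```

Call:
arm_command(deltas=[[0, 0.0003, 0, 5], [0, 0.0002, 0, 5], [0, 0, 0, 0]])

```text
time: 17.15
tool_pos: [597.9, -131.3, 142.1]
tcp_rot: [-1.569, 0.005, 2.853]
contact_force: [-0.8, -3.2, 10.0]
grip_width: 28.7
```

```bash
python3 - <<'E'
from h import *
plan([596.9,-131.4,152],-1.5708); print(tool()[1]['moment'])
p=shot('wrist'); save(p,'w10.png',(240,80,400,240),3.5)
E
```

```text
pos [ 597.9 -131.3  142.1] psi -1.859 j6 1.519 w 28.7 t 17.15 F [-0.8 -3.2 10. ]
[0.0005, -0.005, 0.0002, -8.26]
[0.0005, -0.005, 0.0001, -8.26]
[-0.82563177  0.43966563  0.33332335]
```

Call:
arm_command(deltas=[[0, 0, 0, -6], [0, -0.025, 0, 0], [0, -0.035, 0, 0], [0, 0, 0, 0], [0, 0, 0, 0]])

```text
time: 17.7
tool_pos: [596.6, -129.8, 199.6]
tcp_rot: [-1.571, 0.001, 2.96]
contact_force: [0.3, 0.5, -3.3]
grip_width: 27.9
```

```bash
python3 - <<'E'
from h import *
plan([600,108,198],0.12,14)
E
```

```text
pos [ 596.6 -129.8  199.6] psi -1.753 j6 1.413 w 27.9 t 17.7 F [ 0.3  0.5 -3.3]
[0.0028, 0.0001, -0.0167, -7.66]
[0.0006, 0.0001, -0.017, -7.66]
[-0.0017, 0.0001, -0.0169, -7.66]
[-0.0039, 0.0001, -0.0165, -7.66]
[-0.0061, 0.0001, -0.0159, -7.66]
[-0.0082, 0.0001, -0.0149, -7.66]
[-0.0101, 0.0001, -0.0137, -7.66]
[-0.0118, 0.0001, -0.0122, -7.66]
[-0.0133, 0.0001, -0.0105, -7.66]
[-0.0146, 0.0001, -0.0087, -7.66]
[-0.0156, 0.0001, -0.0066, -7.66]
[-0.0164, 0.0001, -0.0045, -7.66]
[-0.0168, 0.0001, -0.0023, -7.66]
[-0.017, 0.0001, 0.0, -7.66]
```

Call:
arm_command(deltas=[[0.0028, 0, -0.0167, -7.7], [0.0006, 0, -0.017, -7.7], [-0.0017, 0, -0.0169, -7.7], [-0.0039, 0, -0.0165, -7.7], [-0.0061, 0, -0.0159, -7.7]])

```text
time: 18.2
tool_pos: [596.6, -44.0, 197.1]
tcp_rot: [-1.574, -0.003, -2.646]
contact_force: [0.1, 0.7, -2.6]
grip_width: 27.9
```

Call:
arm_command(deltas=[[-0.0082, 0, -0.0149, -7.7], [-0.0101, 0, -0.0137, -7.7], [-0.0118, 0, -0.0122, -7.6], [-0.0133, 0, -0.0105, -7.6], [-0.0146, 0, -0.0087, -7.6]])

```text
time: 18.7
tool_pos: [597.5, 40.9, 197.2]
tcp_rot: [-1.575, -0.001, -1.979]
contact_force: [1.0, -0.4, -2.9]
grip_width: 28.1
```

Call:
arm_command(deltas=[[-0.0156, 0, -0.0066, -7.6], [-0.0164, 0, -0.0045, -7.6], [-0.0168, 0, -0.0023, -7.6], [-0.017, 0, 0, -7.6], [0, 0, 0, 0]])

```text
time: 19.2
tool_pos: [598.3, 109.9, 197.3]
tcp_rot: [-1.575, 0.001, -1.45]
contact_force: [0.8, 0.3, -2.9]
grip_width: 27.7
```

Call:
arm_command(deltas=[[0, 0, 0, 0], [0, 0, 0, 0]])

```text
time: 19.4
tool_pos: [599.2, 107.2, 198.6]
tcp_rot: [-1.572, -0.0, -1.457]
contact_force: [-0.6, 0.1, -2.6]
grip_width: 28.1
```

```bash
python3 - <<'E'
from h import *
T,o=tool(); print(T[:3,3])
p=shot('wrist'); np.save('k.npy',p['c2w']); print(find(p,'clamp_left')[:1]); save(p,'w11.png',(220,60,420,260),3)
plan([594,163,198],.12)
E
```

```text
[599.1934157  107.16818116 198.64370009]
[(0.76, [596.3, 160.9, 50.8], [324.0, 124.0])]
pos [599.4 107.1 199.2] psi 0.114 j6 -0.063 w 28.0 t 19.5 F [-0.3 -1.1 -2.3]
[-0.0281, 0.0006, 0.0005, -0.16]
[-0.0281, 0.0006, 0.0006, -0.16]
```

View pics/w11.png

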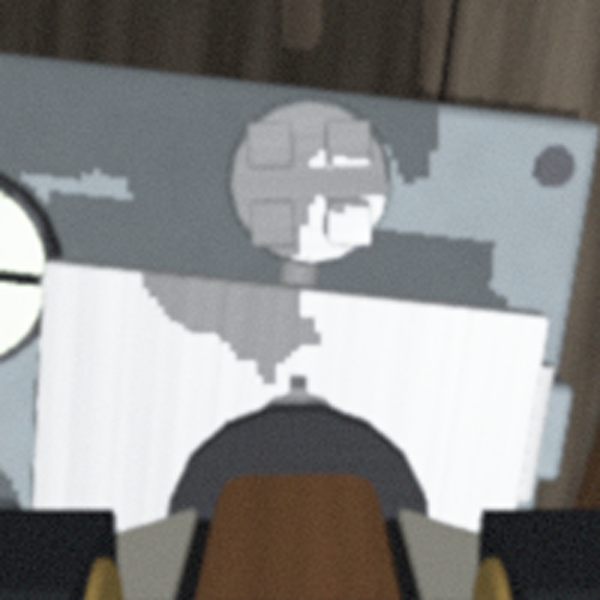

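```bash
python3 - <<'E'
from fit import *
p={'c2w':np.load('k.npy'),'camera_matrix':np.load('K.npy')}
U=np.array([(247,122),(293,122),(247,168),(293,168),(328,122),(372,122),(328,168),(372,168),(250,202),(296,202),(250,246),(296,246),(328,205),(373,205),(328,245),(373,245)])/3+[220,60]
fit(p,U,(595,163,60),[0,.1,.2]); v=fit(p,U,(595,163,60),[0,.1,.2],58)
plan([v[0]+.5,v[1],168],v[2])
E
```

```text
[5.95511e+02 1.63234e+02 5.97880e+01 1.21000e-01] rms px 0.41
[5.95543e+02 1.63188e+02 1.21000e-01] rms px 0.43
pos [599.4 107.1 199.2] psi 0.114 j6 -0.063 w 28.0 t 19.5 F [-0.3 -1.1 -2.3]
[-0.0281, 0.0156, 0.0015, -0.19]
[-0.028, 0.0156, 0.0016, -0.19]
```

Call:
arm_command(deltas=[[-0.0281, 0.0152, 0.0015, -0.2], [-0.028, 0.0152, 0.0016, -0.2], [0, 0, 0, 0], [0, 0, 0, 0], [0, 0, 0, 0]])

```text
time: 20.0
tool_pos: [596.5, 163.1, 169.8]
tcp_rot: [-1.57, -0.0, -1.448]
contact_force: [-0.1, -0.7, -1.4]
grip_width: 28.0
```

```bash
python3 - <<'E'
from h import *
plan([596,163.2,150],.121)
p=shot('wrist'); save(p,'w12.png',(240,80,400,240),3.5)
E
```

```text
pos [596.5 163.1 169.8] psi 0.122 j6 0.021 w 28.0 t 20.0 F [-0.1 -0.7 -1.4]
[-0.0002, 0.0198, -0.0005, 0.08]
```

View pics/w12.png

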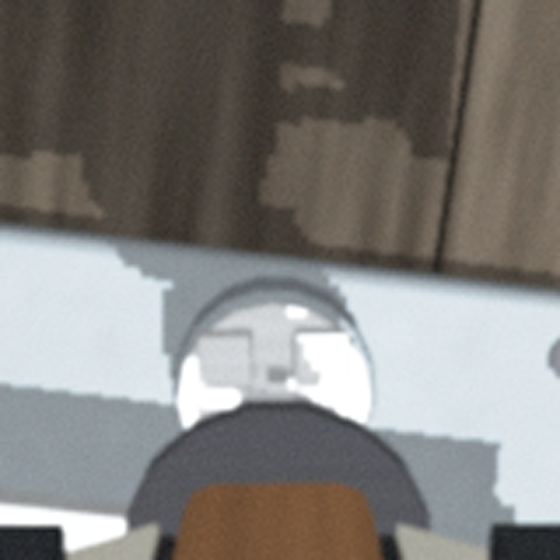

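Call:
arm_command(deltas=[[0, 0.01, -0.0006, 0], [0, 0.01, 0, 0], [0, 0, 0, 0], [0, 0, 0, 0], [0, 0, 0, 0]])

```text
time: 20.55
tool_pos: [595.2, 163.9, 149.0]
tcp_rot: [-1.572, 0.0, -1.447]
contact_force: [-0.3, -0.1, -2.4]
grip_width: 27.9
```

Call:
arm_command(deltas=[[0, 0.002, 0, 0], [0, 0.001, 0, 0], [0, 0, 0, 0], [0, 0, 0, 0]])

```text
time: 20.95
tool_pos: [595.6, 164.0, 147.4]
tcp_rot: [-1.57, -0.0, -1.447]
contact_force: [-1.9, 0.2, 6.4]
grip_width: 28.0
```

Call:
arm_command(deltas=[[0, 0.0003, 0, 8], [0, 0.0004, 0, 8], [0, 0.0005, 0, 8], [0, 0.0004, 0, 8], [0, 0.0005, 0, 8]])

```text
time: 21.45
tool_pos: [595.9, 163.9, 145.6]
tcp_rot: [-1.569, 0.001, -2.151]
contact_force: [-1.8, -0.1, 7.3]
grip_width: 27.9
```

Call:
arm_command(deltas=[[0, 0.0004, 0, 8], [0, 0.0004, 0, 8], [0, 0.0004, 0, 8], [0, 0.0005, 0, 8], [0, 0.0004, 0, 8]])

```text
time: 21.95
tool_pos: [595.6, 163.8, 143.5]
tcp_rot: [-1.57, 0.001, -2.849]
contact_force: [-2.5, -0.5, 8.5]
grip_width: 27.7
```

Call:
arm_command(deltas=[[0, 0.0004, 0, 8], [0, 0.0004, 0, 8], [0, 0, 0, 0]])

```text
time: 22.25
tool_pos: [595.5, 163.9, 142.7]
tcp_rot: [-1.571, 0.001, -3.127]
contact_force: [-2.5, -0.5, 7.7]
grip_width: 28.0
```

```bash
python3 - <<'E'
from h import *
plan([596,163.2,150],-1.57); print(tool()[1]['moment'])
E
```

```text
pos [595.5 163.9 142.7] psi -1.556 j6 1.701 w 28.0 t 22.25 F [-2.5 -0.5  7.7]
[-0.0005, -0.0073, 0.0007, 0.82]
[-0.25917869  0.8691425  -0.05370369]
```

Call:
arm_command(deltas=[[0, 0.0004, 0, 6], [0, 0.0003, 0, 6], [0, 0.0002, 0, 4], [0, 0, 0, 0]])

```text
time: 22.65
tool_pos: [595.6, 164.3, 142.2]
tcp_rot: [-1.572, 0.002, 2.881]
contact_force: [-3.4, 0.5, 8.3]
grip_width: 28.3
```

```bash
python3 - <<'E'
from h import *
plan([596,163.2,150],-1.57); print(tool()[1]['moment'])
E
```

```text
pos [595.6 164.3 142.2] psi -1.832 j6 1.977 w 28.3 t 22.65 F [-3.4  0.5  8.3]
[-0.0003, -0.0039, 0.0005, -7.5]
[-0.0003, -0.0039, 0.0005, -7.5]
[0.00501585 1.02271208 0.61479065]
```

Call:
arm_command(deltas=[[0, 0, 0, -8], [0, -0.025, 0, 0], [0, -0.04, 0, 0], [0, -0.005, 0, 0], [0, 0, 0, 0]])

```text
time: 23.15
tool_pos: [595.9, 164.1, 211.2]
tcp_rot: [-1.572, 0.003, 3.021]
contact_force: [0.3, -0.2, -2.2]
grip_width: 28.2
```

```bash
python3 - <<'E'
from h import *
t=shot('top'); save(t,'t5.png',(255,140,400,240),5.5)
plan([616,-333.7,215],-1.96,11)
E
```

```text
pos [595.  163.9 209.5] psi -1.692 j6 1.836 w 27.8 t 23.2 F [ 0.1 -0.2 -3.5]
[-0.0073, -0.0005, 0.0447, 1.4]
[-0.0084, -0.0005, 0.0445, 1.4]
[-0.0095, -0.0005, 0.0443, 1.4]
[-0.0106, -0.0005, 0.044, 1.4]
[-0.0117, -0.0005, 0.0437, 1.4]
[-0.0127, -0.0005, 0.0435, 1.4]
[-0.0138, -0.0005, 0.0431, 1.4]
[-0.0148, -0.0005, 0.0428, 1.4]
[-0.0159, -0.0005, 0.0424, 1.4]
[-0.0169, -0.0005, 0.042, 1.4]
[-0.0179, -0.0005, 0.0416, 1.4]
```

View pics/t5.png

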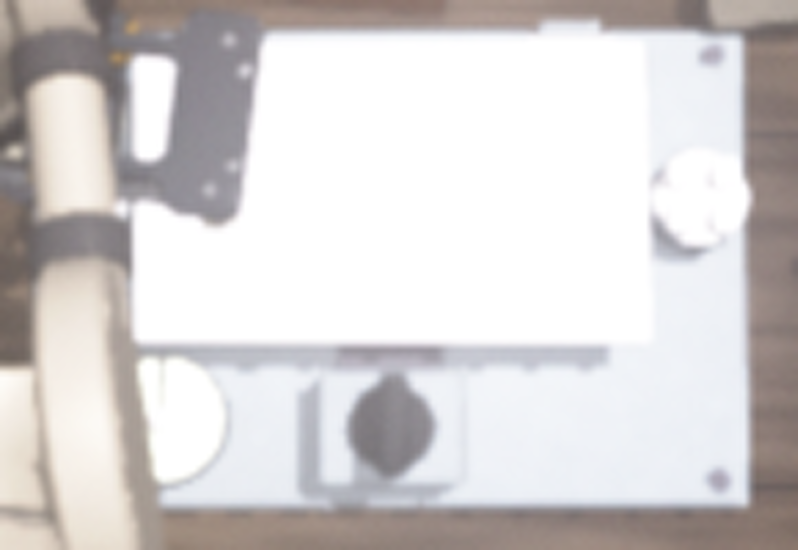

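Call:
arm_command(deltas=[[-0.0073, -0.0005, 0.0447, 1.4], [-0.0084, -0.0005, 0.0445, 1.4], [-0.0095, -0.0005, 0.0443, 1.4], [-0.0106, -0.0005, 0.044, 1.4], [-0.0117, -0.0005, 0.0437, 1.4]])

```text
time: 23.7
tool_pos: [603.7, -63.7, 210.3]
tcp_rot: [-1.571, -0.004, 2.898]
contact_force: [0.3, -0.5, -3.2]
grip_width: 28.0
```

Call:
arm_command(deltas=[[-0.0127, -0.0005, 0.0435, 1.4], [-0.0138, -0.0005, 0.0431, 1.4], [-0.0148, -0.0005, 0.0428, 1.4], [-0.0159, -0.0005, 0.0424, 1.4], [-0.0169, -0.0005, 0.042, 1.4]])

```text
time: 24.2
tool_pos: [613.4, -289.9, 212.5]
tcp_rot: [-1.572, -0.004, 2.775]
contact_force: [0.4, 0.0, -2.9]
grip_width: 27.5
```

Call:
arm_command(deltas=[[-0.0179, -0.0005, 0.0416, 1.4], [0, 0, 0, 0], [0, 0, 0, 0], [0, 0, 0, 0]])

```text
time: 24.6
tool_pos: [615.9, -332.5, 214.0]
tcp_rot: [-1.572, -0.003, 2.753]
contact_force: [-0.4, 0.8, -3.2]
grip_width: 27.8
```

```bash
python3 - <<'E'
from h import *
plan([616,-333.7,190],-1.96)
E
```

```text
pos [ 615.9 -332.5  214. ] psi -1.96 j6 1.355 w 27.8 t 24.6 F [-0.4  0.8 -3.2]
[-0.0006, 0.024, 0.0011, 0.02]
```

Call:
arm_command(deltas=[[-0.0006, 0.02, 0.001, 0], [0, 0.02, 0, 0], [0, 0.015, 0, 0], [0, 0, 0, 0], [0, 0, 0, 0]])

```text
time: 25.1
tool_pos: [616.8, -333.6, 161.0]
tcp_rot: [-1.571, -0.0, 2.754]
contact_force: [0.3, -0.1, -2.8]
grip_width: 27.9
```

Call:
arm_command(deltas=[[0, 0.015, 0, 0], [0, 0.015, 0, 0], [0, 0.012, 0, 0], [0, 0, 0, 0], [0, 0, 0, 0]])

```text
time: 25.6
tool_pos: [616.8, -334.9, 119.5]
tcp_rot: [-1.571, 0.001, 2.752]
contact_force: [-0.6, -0.4, -3.1]
grip_width: 27.9
```

Call:
arm_command(deltas=[[0, 0.009, 0, 0], [0, 0, 0, 0], [0, 0, 0, 0]])

```text
time: 25.9
tool_pos: [616.3, -334.8, 109.7]
tcp_rot: [-1.571, -0.0, 2.752]
contact_force: [-0.2, -0.6, -2.6]
grip_width: 27.9
```

Call:
arm_command(deltas=[[0, 0.002, 0, 0], [0, 0.002, 0, 0], [0, 0, 0, 0], [0, 0, 0, 0]])

```text
time: 26.3
tool_pos: [616.7, -335.1, 107.8]
tcp_rot: [-1.57, 0.002, 2.752]
contact_force: [-1.9, 0.4, 5.5]
grip_width: 28.0
```

Call:
arm_command(deltas=[[0, 0, 0, 0], [0, 0, 0, 0], [0, 0, 0, 0], [0, 0, 0, 0]], claw=80)

```text
time: 26.7
tool_pos: [616.4, -334.9, 105.7]
tcp_rot: [-1.571, -0.0, 2.752]
contact_force: [-0.8, -0.6, -0.3]
grip_width: 55.5
```

Call:
arm_command(deltas=[[0, -0.03, 0, 0], [0, -0.04, 0, 0], [0, -0.04, 0, 0], [0, -0.04, 0, 0], [0, 0, 0, 0]])

```text
time: 27.2
tool_pos: [618.3, -336.1, 263.4]
tcp_rot: [-1.568, 0.012, 2.752]
contact_force: [-0.0, -0.0, 0.3]
grip_width: 62.9
```

```bash
python3 - <<'E'
from h import *
t=shot('top'); s=shot('scene')
for n in ['driver','vblock','collar','gear']: print(n,find(t,n)[:3],'\n  ',find(s,n)[:3])
plan([440,-340,250],-1.96)
E
```

```text
driver [(0.76, [607.8, -328.2, 112.0], [466.0, 166.0]), (0.48, [555.8, 20.4, 51.2], [324.0, 190.0])] 
   [(0.82, [612.2, -348.3, 107.8], [433.0, 254.0])]
vblock [(0.7, [560.8, -224.1, 25.7], [415.0, 189.0]), (0.67, [471.0, -310.7, 23.9], [448.0, 223.0])] 
   [(0.75, [357.2, -84.4, 25.5], [302.0, 246.0]), (0.72, [563.8, -230.2, 26.7], [389.0, 251.0]), (0.71, [477.4, -320.9, 29.2], [383.0, 286.0])]
collar [(0.85, [475.6, 366.5, 22.2], [193.0, 221.0])] 
   [(0.66, [480.6, 360.0, 10.1], [275.0, 153.0])]
gear [(0.24, [594.0, -129.4, 38.0], [381.0, 176.0])] 
   []
pos [ 616.2 -334.8  254.9] psi -1.96 j6 1.353 w 62.9 t 27.7 F [-0.5 -0.3  0.7]
[0.0403, 0.0012, 0.0179, -0.01]
[0.0403, 0.0012, 0.0179, -0.01]
[0.0403, 0.0012, 0.0179, -0.01]
[0.0403, 0.0012, 0.0179, -0.01]
```

```bash
python3 - <<'E'
from h import *
plan([462,-312,240],-1.96)
E
```

```text
pos [ 616.2 -334.8  254.9] psi -1.96 j6 1.353 w 62.9 t 27.7 F [-0.5 -0.3  0.7]
[0.0378, 0.0037, 0.0094, -0.01]
[0.0378, 0.0037, 0.0094, -0.01]
[0.0378, 0.0037, 0.0094, -0.01]
[0.0378, 0.0037, 0.0094, -0.01]
```

Call:
arm_command(deltas=[[0.0378, 0.0037, 0.0094, 0], [0.0378, 0.0037, 0.0094, 0], [0.0378, 0.0037, 0.0094, 0], [0.0378, 0.0037, 0.0094, 0], [0, 0, 0, 0]], claw=0)

```text
time: 28.2
tool_pos: [457.7, -310.6, 240.1]
tcp_rot: [-1.572, -0.005, 2.75]
contact_force: [0.9, -0.6, -0.4]
grip_width: 91.3
```

Call:
arm_command(deltas=[[0, 0, 0, 0], [0, 0, 0, 0]])

```text
time: 28.4
tool_pos: [463.3, -312.8, 241.4]
tcp_rot: [-1.57, 0.002, 2.752]
contact_force: [0.6, 0.3, -0.4]
grip_width: 92.0
```

```bash
cat > vb.py <<'E'
from h import *
from scipy.optimize import minimize
def iou(p,m,v,pts):
    c,s=np.cos(v[2]),np.sin(v[2]); P=pts.copy(); P[:,:2]=pts[:,:2]@np.array([[c,s],[-s,c]])+v[:2]
    h=cv2.convexHull(proj(p,P).astype(np.float32)); im=np.zeros(m.shape,np.uint8); cv2.fillConvexPoly(im,(h*16).round().astype(np.int32),1,shift=4)
    im=im>0; return (im&m).sum()/max((im|m).sum(),1)
def box(a,b,h,z0=0): return np.array([[x,y,z+z0] for x in(-a/2,a/2) for y in(-b/2,b/2) for z in(0,h)],float)
def fitbox(p,m,c,pts):
    r=[]
    for a in np.arange(0,np.pi,np.pi/8):
        q=minimize(lambda v:-iou(p,m,v,pts),[*c,a],method='Nelder-Mead',options=dict(initial_simplex=[[*c,a],[c[0]+6,c[1],a],[c[0],c[1]+6,a],[*c,a+.3]],xatol=.05,fatol=1e-4))
        r.append((-q.fun,q.x))
    r.sort(key=lambda t:-t[0]); return r
E
python3 - <<'E'
from vb import *
p=shot('wrist'); np.save('k.npy',p['c2w'])
f=find(p,'vblock'); print(f)
for d in vision.regions_of(p,'vblock'):
    m=d['mask'].astype(bool); ys,xs=np.nonzero(m); print(d['confidence'],m.sum(),xs.min(),xs.max(),ys.min(),ys.max(),p['img'][m].mean(0).round())
    if p['img'][m].std(0).max()>0 and np.ptp(p['img'][m].mean(0))<25:
        for s,v in fitbox(p,m,ray(p,(xs.mean(),ys.mean()),20)[:2],box(42,51,34))[:4]: print(round(s,3),v.round(3))
cv2.imwrite('pics/w13.png',cv2.resize(p['img'][:,:,::-1][max(0,ys.min()-15):ys.max()+15,max(0,xs.min()-15):xs.max()+15],None,fx=5,fy=5))
plan([462,-312,240],-1.96)
E
```

```text
[(0.84, [475.9, -312.3, 32.8], [313.0, 164.0]), (0.64, [566.4, -230.3, 37.1], [201.0, 112.0]), (0.16, [580.0, -80.7, 63.2], [44.0, 160.0])]
0.9 2074 290 339 131 188 [201. 200. 195.]
0.951 [ 478.487 -314.566    0.942]
0.951 [ 478.19  -314.376    0.936]
0.949 [ 478.257 -314.256    0.941]
0.947 [ 477.88  -314.869    0.961]
0.58 2689 166 237 79 144 [137.  72. 177.]
pos [ 463.2 -312.4  240.9] psi -1.96 j6 1.229 w 91.9 t 28.55 F [ 0.4  0.8 -0.2]
[0.0013, 0.0009, 0.0001, 0.02]
```

```bash
python3 - <<'E'
from vb import *
p=shot('wrist'); d=max(vision.regions_of(p,'vblock'),key=lambda d:p['img'][d['mask']].mean(0)[1]); m=d['mask'].astype(bool)
for a in(.94,2.51):
    q=minimize(lambda v:-iou(p,m,[*v,a],box(42,51,34)),[478,-314.5],method='Nelder-Mead'); print(a,q.fun,q.x)
g=cv2.cvtColor(p['img'],cv2.COLOR_RGB2GRAY).astype(float)
def prof(a):  # brightness along direction a through centre at z=34
    return [int(np.mean([g[tuple(np.round(proj(p,[478.3+s*np.cos(a)-o*np.sin(a),-314.5+s*np.sin(a)+o*np.cos(a),34])[::-1]).astype(int))] for o in(-8,-4,4,8))) for s in range(-18,19,3)]
print('along x',prof(.94)); print('along y',prof(2.51))
plan([478.3,-314.5,80],-2.2)
E
```

```text
File "<stdin>", line 7
    return [int(np.mean([g[tuple(np.round(proj(p,[478.3+s*np.cos(a)-o*np.sin(a),-314.5+s*np.sin(a)+o*np.cos(a),34])[::-1]).astype(int))] for o in(-8,-4,4,8))) for s in range(-18,19,3)]
                                                                                                                                                            ^
SyntaxError: closing parenthesis ')' does not match opening parenthesis '['
```

```bash
python3 - <<'E'
from vb import *
p=shot('wrist'); d=max(vision.regions_of(p,'vblock'),key=lambda d:p['img'][d['mask']].mean(0)[1]); m=d['mask'].astype(bool)
for a in(.94,2.51):
    q=minimize(lambda v:-iou(p,m,[*v,a],box(42,51,34)),[478,-314.5],method='Nelder-Mead'); print(a,q.fun,q.x)
g=cv2.cvtColor(p['img'],cv2.COLOR_RGB2GRAY).astype(float)
def prof(a):
    o=np.array([-8,-4,4,8]); u=np.array([np.cos(a),np.sin(a)]); n=np.array([-u[1],u[0]])
    r=[]
    for s in range(-18,19,3):
        q=proj(p,np.c_[np.array([478.3,-314.5])+s*u+o[:,None]*n,np.full(4,34.)]).round().astype(int); r.append(int(g[q[:,1],q[:,0]].mean()))
    return r
print('along x',prof(.94)); print('along y',prof(2.51))
plan([478.3,-314.5,80],-2.2)
E
```

```text
0.94 -0.9334548769371012 [ 477.6820046  -313.97722054]
2.51 -0.7303822937625755 [ 479.38899707 -313.44380292]
along x [188, 187, 188, 188, 189, 188, 187, 184, 186, 184, 180, 181, 183]
along y [227, 230, 175, 153, 157, 158, 222, 219, 218, 214, 212, 215, 215]
pos [ 462.9 -312.3  240.7] psi -1.96 j6 1.229 w 91.8 t 28.65 F [-0.2 -0.2  0.4]
[-0.0038, 0.0402, -0.0009, 3.44]
[-0.0037, 0.0402, -0.0012, 3.44]
[-0.0036, 0.0402, -0.0014, 3.44]
[-0.0035, 0.0402, -0.0016, 3.44]
```

Call:
arm_command(deltas=[[-0.0038, 0.04, -0.0009, 3.4], [-0.0037, 0.04, -0.0012, 3.4], [-0.0036, 0.04, -0.0014, 3.4], [-0.0035, 0.04, -0.0016, 3.4], [0, 0, 0, 0]])

```text
time: 29.15
tool_pos: [475.4, -312.1, 75.7]
tcp_rot: [-1.572, -0.011, 2.515]
contact_force: [-0.6, -0.3, 1.0]
grip_width: 92.1
```

Call:
arm_command(deltas=[[0, 0.025, 0, 0], [0, 0.025, 0, 0], [0, 0.012, 0, 0], [0, 0, 0, 0], [0, 0, 0, 0]])

```text
time: 29.65
tool_pos: [478.4, -315.1, 20.5]
tcp_rot: [-1.571, 0.002, 2.515]
contact_force: [-0.5, 0.0, 0.3]
grip_width: 91.8
```

```bash
python3 - <<'E'
from h import *
plan([478.2,-314.3,13],-2.2)
E
```

```text
pos [ 478.4 -315.1   20.5] psi -2.197 j6 1.481 w 91.8 t 29.65 F [-0.5  0.   0.3]
[0.0006, 0.0075, -0.0005, 0.17]
```

Call:
arm_command(deltas=[[0, 0.006, 0, 0], [0, 0, 0, 0], [0, 0, 0, 0]])

```text
time: 29.95
tool_pos: [477.8, -314.6, 13.5]
tcp_rot: [-1.571, 0.001, 2.515]
contact_force: [0.4, -0.1, -0.5]
grip_width: 91.8
```

Call:
arm_command(deltas=[[0, 0, 0, 0], [0, 0, 0, 0], [0, 0, 0, 0], [0, 0, 0, 0], [0, 0, 0, 0]], claw=255)

```text
time: 30.45
tool_pos: [477.6, -314.4, 13.0]
tcp_rot: [-1.571, 0.0, 2.515]
contact_force: [-0.4, 0.0, 0.5]
grip_width: 56.6
```

Call:
arm_command(deltas=[[0, -0.02, 0, 0], [0, -0.04, 0, 0], [0, -0.05, 0, 0], [0, 0, 0, 0], [0, 0, 0, 0]])

```text
time: 30.95
tool_pos: [478.1, -314.8, 124.3]
tcp_rot: [-1.571, 0.003, 2.515]
contact_force: [0.6, 0.3, -0.8]
grip_width: 16.5
```

```bash
python3 - <<'E'
from h import *
plan([596,-45,120],-1.5708)
E
```

```text
pos [ 478.1 -314.8  124.3] psi -2.198 j6 1.481 w 16.5 t 30.95 F [ 0.6  0.3 -0.8]
[0.0105, 0.0007, -0.0479, -5.99]
[0.0054, 0.0007, -0.0488, -5.99]
[0.0003, 0.0007, -0.0491, -5.99]
[-0.0048, 0.0007, -0.0488, -5.99]
[-0.0099, 0.0007, -0.0481, -5.99]
[-0.0149, 0.0007, -0.0468, -5.99]
```

Call:
arm_command(deltas=[[0, -0.04, 0, 0], [0, -0.04, 0, 0], [0, -0.036, 0, 0], [0, 0, 0, 0], [0, 0, 0, 0]], claw=0)

```text
time: 31.45
tool_pos: [477.3, -314.2, 237.9]
tcp_rot: [-1.571, -0.001, 2.515]
contact_force: [0.3, -0.4, -0.9]
grip_width: 52.0
```

```bash
python3 - <<'E'
from vb import *
p=shot('wrist'); print(find(p,'vblock'))
for d in vision.regions_of(p,'vblock'):
    m=d['mask'].astype(bool); ys,xs=np.nonzero(m); print(d['confidence'],m.sum(),xs.min(),xs.max(),ys.min(),ys.max(),p['img'][m].mean(0).round())
    if np.ptp(p['img'][m].mean(0))<25:
        r=fitbox(p,m,ray(p,(xs.mean(),ys.mean()),20)[:2],box(42,51,34))
        for s,v in r[:4]: print(round(s,3),v.round(3))
        g=cv2.cvtColor(p['img'],cv2.COLOR_RGB2GRAY).astype(float); v=r[0][1]
        for a in(v[2],v[2]+np.pi/2):
            o=np.array([-8,-4,4,8]); u=np.array([np.cos(a),np.sin(a)]); n=np.array([-u[1],u[0]]); R=[]
            for s in range(-18,19,3):
                q=proj(p,np.c_[v[:2]+s*u+o[:,None]*n,np.full(4,34.)]).round().astype(int); R.append(int(g[q[:,1],q[:,0]].mean()))
            print(R)
plan([478.2,-314.3,25],-2.2)
E
```

```text
[(0.61, [564.5, -229.3, 34.0], [200.0, 155.0]), (0.6, [480.2, -312.9, 31.8], [315.0, 173.0])]
0.9 2073 297 338 147 198 [224. 224. 220.]
0.947 [ 477.222 -314.295    0.956]
0.946 [ 477.275 -314.219    0.955]
0.945 [ 478.098 -314.832    0.957]
0.944 [ 478.185 -314.751    0.958]
[217, 215, 214, 216, 215, 215, 214, 213, 213, 212, 209, 210, 213]
[248, 244, 185, 182, 189, 205, 244, 242, 240, 239, 237, 239, 240]
0.77 2590 167 233 123 181 [161.  86. 203.]
0.29 1606 75 126 165 210 [236. 237. 238.]
0.585 [ 598.7   -125.026    2.945]
0.584 [ 600.607 -117.702    2.894]
0.583 [ 600.561 -117.388    2.94 ]
0.581 [ 6.02491e+02 -1.10245e+02 -2.37000e-01]
[253, 250, 243, 238, 186, 241, 253, 253, 247, 236, 235, 214, 215]
[253, 250, 239, 208, 232, 253, 252, 241, 246, 242, 231, 216, 240]
pos [ 476.8 -313.8  236.6] psi -2.198 j6 1.481 w 63.8 t 31.6 F [0.4 0.3 0. ]
[-0.0003, 0.0423, -0.0001, 0.03]
[-0.0003, 0.0423, -0.0001, 0.03]
[-0.0003, 0.0423, -0.0001, 0.03]
[-0.0003, 0.0423, -0.0001, 0.03]
[-0.0003, 0.0423, -0.0001, 0.03]
```

Call:
arm_command(deltas=[[0, 0.045, 0, -0.7], [0.0005, 0.045, 0, 0], [0, 0.045, 0, 0], [0, 0.045, 0, 0], [0, 0.025, 0, 0]], claw=70)

```text
time: 32.1
tool_pos: [474.6, -312.0, 28.8]
tcp_rot: [-1.572, -0.008, 2.527]
contact_force: [-0.1, 0.8, 0.2]
grip_width: 66.5
```

Call:
arm_command(deltas=[[0, 0.018, 0, 0], [0, 0, 0, 0], [0, 0, 0, 0]])

```text
time: 32.4
tool_pos: [476.8, -313.8, 15.3]
tcp_rot: [-1.571, -0.002, 2.527]
contact_force: [-0.3, -0.4, 1.2]
grip_width: 66.5
```

Call:
arm_command(deltas=[[0, 0, 0, 0], [0, 0, 0, 0], [0, 0, 0, 0], [0, 0, 0, 0], [0, 0, 0, 0]], claw=255)

```text
time: 32.9
tool_pos: [477.5, -314.2, 16.8]
tcp_rot: [-1.571, 0.001, 2.527]
contact_force: [-0.6, 0.9, 4.7]
grip_width: 41.5
```

Call:
arm_command(deltas=[[0, 0, 0, 0], [0, 0, 0, 0]])

```text
time: 33.1
tool_pos: [477.5, -314.2, 16.8]
tcp_rot: [-1.571, 0.001, 2.527]
contact_force: [0.4, 1.4, 5.8]
grip_width: 41.6
```

Call:
arm_command(deltas=[[0, -0.02, 0, 0], [0, -0.04, 0, 0], [0, -0.05, 0, 0], [0, 0, 0, 0], [0, 0, 0, 0]])

```text
time: 33.6
tool_pos: [477.2, -314.2, 126.3]
tcp_rot: [-1.571, 0.001, 2.527]
contact_force: [-1.8, 0.0, -5.0]
grip_width: 42.0
```

```bash
python3 - <<'E'
from h import *
plan([596,-45,130],-1.5708)
E
```

```text
pos [ 477.2 -314.2  126.3] psi -2.185 j6 1.469 w 42.0 t 33.6 F [-1.8  0.  -5. ]
[0.0097, -0.0006, -0.0481, -5.87]
[0.0047, -0.0006, -0.0488, -5.87]
[-0.0003, -0.0006, -0.049, -5.87]
[-0.0053, -0.0006, -0.0488, -5.87]
[-0.0103, -0.0006, -0.048, -5.87]
[-0.0151, -0.0006, -0.0467, -5.87]
```

Call:
arm_command(deltas=[[0.0097, -0.0006, -0.0481, -5.9], [0.0047, -0.0006, -0.0488, -5.9], [-0.0003, -0.0006, -0.049, -5.9], [-0.0053, -0.0006, -0.0488, -5.9], [-0.0103, -0.0006, -0.048, -5.9]])

```text
time: 34.1
tool_pos: [574.9, -87.5, 126.2]
tcp_rot: [-1.572, -0.005, 3.046]
contact_force: [1.4, -0.4, -3.5]
grip_width: 42.0
```

Call:
arm_command(deltas=[[-0.0151, -0.0006, -0.0467, -5.7], [0, 0, 0, 0], [0, 0.02, 0, 0], [0, 0.015, 0, 0], [0, 0, 0, 0]])

```text
time: 34.6
tool_pos: [592.6, -44.3, 90.0]
tcp_rot: [-1.573, -0.009, 3.141]
contact_force: [-0.5, 0.8, -4.0]
grip_width: 42.0
```

Call:
arm_command(deltas=[[0, 0, 0, 0], [0, 0, 0, 0]])

```text
time: 34.8
tool_pos: [595.8, -45.1, 94.7]
tcp_rot: [-1.571, 0.0, 3.141]
contact_force: [-1.0, -0.3, -3.5]
grip_width: 41.8
```

Descend about 16 mm, the last part gently, watching the force.

Call:
arm_command(deltas=[[0, 0.007, 0, 0], [0, 0.006, 0, 0], [0, 0, 0, 0], [0, 0, 0, 0]])

```text
time: 35.2
tool_pos: [595.6, -44.7, 81.4]
tcp_rot: [-1.571, -0.0, 3.141]
contact_force: [0.5, -0.2, -3.5]
grip_width: 42.0
```

Call:
arm_command(deltas=[[0, 0.0015, 0, 0], [0, 0.001, 0, 0], [0, 0, 0, 0], [0, 0, 0, 0]])

```text
time: 35.6
tool_pos: [595.7, -44.7, 79.2]
tcp_rot: [-1.571, 0.0, 3.141]
contact_force: [0.0, -0.3, -3.2]
grip_width: 42.1
```

Call:
arm_command(deltas=[[0, 0.001, 0, 0], [0, 0.001, 0, 0], [0, 0, 0, 0], [0, 0, 0, 0]])

```text
time: 36.0
tool_pos: [595.9, -44.7, 78.7]
tcp_rot: [-1.571, 0.001, 3.141]
contact_force: [-3.6, -0.3, 7.8]
grip_width: 41.7
```

Call:
arm_command(deltas=[[0, 0, 0, 0], [0, 0, 0, 0], [0, 0, 0, 0], [0, 0, 0, 0]], claw=70)

```text
time: 36.4
tool_pos: [595.8, -44.7, 77.1]
tcp_rot: [-1.571, 0.0, 3.141]
contact_force: [0.1, 0.5, -0.1]
grip_width: 65.3
```

Call:
arm_command(deltas=[[0, -0.02, 0, 0], [0, -0.045, 0, 0], [0, -0.05, 0, 0], [0, -0.045, 0, 0], [0, 0, 0, 0]])

```text
time: 36.9
tool_pos: [598.7, -45.2, 244.5]
tcp_rot: [-1.568, 0.013, 3.141]
contact_force: [0.2, -0.1, -0.0]
grip_width: 66.3
```

```bash
python3 - <<'E'
from h import *
t=shot('top'); print(find(t,'collar')[:2],find(t,'vblock')[:3],find(t,'driver')[:1])
plan([470,367,240],-1.5708,10)
E
```

```text
[(0.67, [473.9, 367.1, 22.0], [193.0, 221.0])] [(0.51, [576.9, -47.6, 88.0], [351.0, 180.0]), (0.47, [557.8, -236.7, 30.5], [421.0, 190.0])] [(0.71, [604.5, -325.8, 113.4], [465.0, 167.0])]
pos [595.  -44.6 235.5] psi -1.571 j6 1.368 w 66.5 t 37.1 F [0.8 0.2 0.8]
[0.0125, -0.0005, -0.0412, -0.0]
[0.0125, -0.0005, -0.0412, -0.0]
[0.0125, -0.0005, -0.0412, -0.0]
[0.0125, -0.0005, -0.0412, -0.0]
[0.0125, -0.0005, -0.0412, -0.0]
[0.0125, -0.0005, -0.0412, -0.0]
[0.0125, -0.0005, -0.0412, -0.0]
[0.0125, -0.0005, -0.0412, -0.0]
[0.0125, -0.0005, -0.0412, -0.0]
[0.0125, -0.0005, -0.0412, -0.0]
```

Call:
arm_command(deltas=[[0.0125, -0.0005, -0.041, 0], [0.0125, -0.0005, -0.041, 0], [0.0125, -0.0005, -0.041, 0], [0.0125, -0.0005, -0.041, 0], [0.0125, -0.0005, -0.041, 0]])

```text
time: 37.6
tool_pos: [531.8, 161.7, 237.5]
tcp_rot: [-1.57, -0.004, 3.141]
contact_force: [1.1, 0.9, 0.5]
grip_width: 66.9
```

Call:
arm_command(deltas=[[0.0125, -0.0005, -0.041, 0], [0.0125, -0.0005, -0.041, 0], [0.0125, -0.0005, -0.041, 0], [0.0125, -0.0005, -0.041, 0], [0.0125, -0.0005, -0.041, 0]])

```text
time: 38.1
tool_pos: [469.5, 366.5, 240.0]
tcp_rot: [-1.569, -0.003, 3.141]
contact_force: [0.9, 0.1, -0.9]
grip_width: 66.6
```

Call:
arm_command(deltas=[[0, 0, 0, 0], [0, 0, 0, 0], [0, 0, 0, 0]])

```text
time: 38.4
tool_pos: [470.9, 364.3, 240.9]
tcp_rot: [-1.569, -0.002, 3.141]
contact_force: [0.1, -0.2, 0.2]
grip_width: 66.5
```

```bash
python3 - <<'E'
from vb import *
p=shot('wrist'); print(find(p,'collar')[:2], find(p,'gear')[:2])
th=np.linspace(0,2*np.pi,48,endpoint=False); C=np.c_[np.cos(th),np.sin(th)]
up=np.vstack([np.c_[C*31,z+0*th] for z in(0,6)]+[np.c_[C*25,22+0*th]]); dn=np.vstack([np.c_[C*25,0*th]]+[np.c_[C*31,z+0*th] for z in(16,22)])
for d in vision.regions_of(p,'collar')[:1]:
    m=d['mask'].astype(np.uint8); n,hs=cv2.findContours(m,cv2.RETR_EXTERNAL,cv2.CHAIN_APPROX_NONE); m=cv2.drawContours(m*0,n,-1,1,-1)>0
    ys,xs=np.nonzero(m); print(d['confidence'],m.sum())
    for nm,P in(('up',up),('down',dn)):
        q=minimize(lambda v:-iou(p,m,[v[0],v[1],0],P),ray(p,(xs.mean(),ys.mean()),10)[:2],method='Nelder-Mead'); print(nm,q.fun,q.x.round(1))
plan([475,367,90],-1.5708)
cv2.imwrite('pics/w14.png',cv2.resize(p['img'][:,:,::-1][ys.min()-20:ys.max()+20,xs.min()-20:xs.max()+20],None,fx=5,fy=5))
E
```

```text
[(0.65, [477.9, 370.7, 19.3], [312.0, 165.0])] []
0.93 2405
up -0.9547439460103215 [477.4 372.4]
down -0.8793418647166362 [479.7 372. ]
pos [471.4 364.2 242.1] psi -1.573 j6 2.102 w 66.6 t 38.6 F [-0.6 -0.2 -0.2]
[-0.0009, 0.038, -0.0007, -0.03]
[-0.0009, 0.038, -0.0007, -0.03]
[-0.0009, 0.038, -0.0007, -0.03]
[-0.0009, 0.038, -0.0007, -0.03]
```

Call:
arm_command(deltas=[[-0.006, 0.035, -0.0078, 0], [0, 0.045, 0, 0], [0, 0.045, 0, 0], [0, 0.045, 0, 0], [0, 0.03, 0, 0]], claw=20)

```text
time: 39.1
tool_pos: [476.0, 371.6, 39.1]
tcp_rot: [-1.569, -0.003, 3.14]
contact_force: [0.3, 1.0, -0.1]
grip_width: 84.9
```

Call:
arm_command(deltas=[[0, 0, 0, 0], [0, 0, 0, 0]])

```text
time: 39.3
tool_pos: [477.5, 372.9, 42.8]
tcp_rot: [-1.571, 0.0, 3.141]
contact_force: [-0.3, -1.0, 0.9]
grip_width: 84.7
```

```bash
python3 - <<'E'
from h import *
plan([477.4,372.2,17],-1.5708)
E
```

```text
pos [477.5 372.9  42.8] psi -1.572 j6 2.108 w 84.7 t 39.3 F [-0.3 -1.   0.9]
[0.0001, 0.0258, 0.0007, -0.06]
```

Call:
arm_command(deltas=[[0, 0.015, 0.0007, 0], [0, 0.011, 0, 0], [0, 0, 0, 0], [0, 0, 0, 0]])

```text
time: 39.7
tool_pos: [477.4, 372.7, 17.2]
tcp_rot: [-1.572, 0.001, 3.141]
contact_force: [0.6, -0.0, 0.6]
grip_width: 85.3
```

Call:
arm_command(deltas=[[0, 0, 0, 0], [0, 0, 0, 0], [0, 0, 0, 0], [0, 0, 0, 0], [0, 0, 0, 0]], claw=255)

```text
time: 40.2
tool_pos: [476.8, 372.5, 16.2]
tcp_rot: [-1.571, 0.0, 3.141]
contact_force: [0.6, -0.1, 1.4]
grip_width: 49.1
```

Call:
arm_command(deltas=[[0, 0, 0, 0], [0, 0, 0, 0], [0, 0, 0, 0]])

```text
time: 40.5
tool_pos: [476.9, 372.5, 16.2]
tcp_rot: [-1.571, 0.0, 3.141]
contact_force: [0.5, -1.1, 1.1]
grip_width: 48.4
```

Call:
arm_command(deltas=[[0, -0.02, 0, 0], [0, -0.045, 0, 0], [0, -0.045, 0, 0], [0, 0, 0, 0], [0, 0, 0, 0]])

```text
time: 41.0
tool_pos: [476.9, 372.5, 126.7]
tcp_rot: [-1.572, 0.001, 3.141]
contact_force: [-0.3, 0.1, -2.9]
grip_width: 48.5
```

```bash
python3 - <<'E'
from h import *
plan([596,75,128],-1.5708,8)
E
```

```text
pos [476.9 372.5 126.7] psi -1.571 j6 2.108 w 48.5 t 41.0 F [-0.3  0.1 -2.9]
[-0.0149, -0.0002, 0.0372, -0.0]
[-0.0149, -0.0002, 0.0372, -0.0]
[-0.0149, -0.0002, 0.0372, -0.0]
[-0.0149, -0.0002, 0.0372, -0.0]
[-0.0149, -0.0002, 0.0372, -0.0]
[-0.0149, -0.0002, 0.0372, -0.0]
[-0.0149, -0.0002, 0.0372, -0.0]
[-0.0149, -0.0002, 0.0372, -0.0]
```

Call:
arm_command(deltas=[[-0.0149, 0, 0.0372, 0], [-0.0149, 0, 0.0372, 0], [-0.0149, 0, 0.0372, 0], [-0.0149, 0, 0.0372, 0], [-0.0149, 0, 0.0372, 0]])

```text
time: 41.5
tool_pos: [550.2, 184.6, 123.5]
tcp_rot: [-1.57, -0.005, 3.141]
contact_force: [0.1, 0.4, -1.4]
grip_width: 48.5
```

Call:
arm_command(deltas=[[-0.0149, 0, 0.0372, 0], [-0.0149, 0, 0.0372, 0], [-0.0149, 0, 0.0372, 0], [0, 0, 0, 0], [0, 0, 0, 0]])

```text
time: 42.0
tool_pos: [594.8, 73.9, 123.7]
tcp_rot: [-1.571, -0.005, 3.139]
contact_force: [0.1, -0.1, -2.5]
grip_width: 48.5
```

Call:
arm_command(deltas=[[0, 0.02, 0, 0], [0, 0.017, 0, 0], [0, 0.008, 0, 0], [0, 0, 0, 0], [0, 0, 0, 0]])

```text
time: 42.5
tool_pos: [595.8, 75.5, 81.1]
tcp_rot: [-1.571, -0.0, -3.141]
contact_force: [-0.9, -0.6, -1.1]
grip_width: 48.5
```

Call:
arm_command(deltas=[[0, 0.0015, 0, 0], [0, 0.001, 0, 0], [0, 0, 0, 0], [0, 0, 0, 0]])

```text
time: 42.9
tool_pos: [596.0, 74.7, 78.8]
tcp_rot: [-1.571, 0.0, 3.141]
contact_force: [-0.1, 0.7, -1.4]
grip_width: 48.7
```

Call:
arm_command(deltas=[[0, 0.001, 0, 0], [0, 0, 0, 0], [0, 0, 0, 0]])

```text
time: 43.2
tool_pos: [596.2, 74.8, 78.1]
tcp_rot: [-1.571, 0.001, 3.141]
contact_force: [-0.9, 0.5, 3.4]
grip_width: 48.6
```

Call:
arm_command(deltas=[[0, 0, 0, 0], [0, 0, 0, 0], [0, 0, 0, 0], [0, 0, 0, 0]], claw=60)

```text
time: 43.6
tool_pos: [596.0, 74.8, 77.5]
tcp_rot: [-1.571, 0.0, 3.141]
contact_force: [0.3, 0.1, -0.4]
grip_width: 69.7
```

Call:
arm_command(deltas=[[0, -0.02, 0, 0], [0, -0.045, 0, 0], [0, -0.05, 0, 0], [0, -0.045, 0, 0], [0, -0.02, 0, 0]])

```text
time: 44.1
tool_pos: [597.4, 74.9, 262.8]
tcp_rot: [-1.571, 0.008, 3.141]
contact_force: [0.3, -0.1, -0.9]
grip_width: 70.6
```

Call:
arm_command(deltas=[[0.035, 0, 0.02, 0], [0.035, 0, 0.02, 0], [0.035, 0, 0.02, 0], [0, 0, 0, 0], [0, 0, 0, 0]])

```text
time: 44.6
tool_pos: [491.0, 14.5, 258.2]
tcp_rot: [-1.571, 0.002, 3.14]
contact_force: [0.9, 0.4, 0.0]
grip_width: 70.1
```

```bash
python3 - <<'E'
from h import *
p=shot('wrist'); 
for n in['collar','vblock','gear']: print(n,find(p,n)[:3])
s=shot('scene'); print(find(s,'driver')[:1],find(s,'collar')[:1],find(s,'vblock')[:3]); t=shot('top')
a=cv2.resize(p['img'][:240,60:560,::-1],(800,384)); b=cv2.resize(s['img'][130:300,270:450,::-1],(228,215)); 
b=cv2.resize(s['img'][140:300,290:460,::-1],(230,216)); c=cv2.resize(t['img'][125:275,180:480,::-1],(432,216))
cv2.imwrite('pics/fin.png',np.vstack([a,np.hstack([b,c,np.zeros((216,138,3),np.uint8)])])); print(tool()[1]['tool_pos'],tool()[1]['time'])
E
```

```text
collar [(0.8, [595.0, 67.7, 84.0], [257.0, 64.0])]
vblock [(0.76, [339.0, -66.8, 36.3], [387.0, 298.0]), (0.69, [598.7, -40.1, 94.8], [383.0, 58.0]), (0.66, [564.1, -222.0, 31.3], [546.0, 102.0])]
gear []
[(0.66, [482.0, 8.0, 60.3], [323.0, 203.0])] [(0.67, [596.8, 67.3, 74.0], [345.0, 175.0])] [(0.83, [354.5, -80.7, 23.4], [301.0, 246.0]), (0.81, [568.2, -232.9, 25.7], [391.0, 251.0]), (0.79, [592.3, -53.1, 84.7], [365.0, 196.0])]
[491.20453216  15.06866728 257.33868811] 45.05
```

View pics/fin.png

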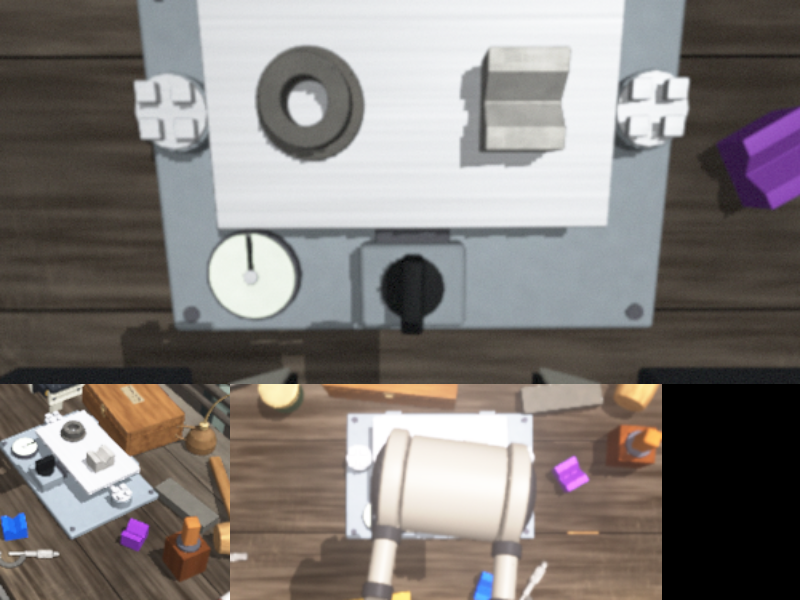

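The final view shows the needle on its mark at (249,240), and both clamp heads square to the stand at (172,110) and (653,107). The collar (310,102) and V-block (525,98) stand on the plate, and the driver is in its block. I'm handing the job in.

```bash
python3 -c "
from plant import job
print(job.close_job())"
```

```text
the job is handed in; nothing more can be done
None
```

The job is done and handed in at about 45 s of robot time. `job.close_job()` gives no verdict, so the results below are my own checks.

- **Levelling:** I turned the knob about 91° clockwise. In the final picture the dial needle lies on its mark.
- **Clamp screws:** I drove the right one, then the left, with the bit pressed in at about 10 N. Each ended on its stop: the moment about the vertical rose to 0.33 and 0.61 N m, against about 0.08 N m of friction. Both heads now stand square to the stand.
- **Screwdriver:** It is back in its block. I felt the flange touch the rim, and it looks upright in the last picture. In the final scene check the network reported the knob in place of the driver. Its earlier top-camera readings after the driver was put back were in the right place.
- **Work pieces:** The collar and V-block stand upright on the plate, about 60 mm either side of its middle. I saw no gear in any picture and the networks never reported one convincingly, so I took it as absent.

The V-block was knocked aside while I was working, and I found it again. My first grasp missed because the fingers had not finished closing. The block was not disturbed, and the second grasp held.

I left the micrometer alone, and the measured forces stayed low throughout.

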